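# Check centrifuge rotors on the knife edges

### The job

Check both centrifuge rotors from the rack for balance, one after the other: lay the rotor gently by its arbor across the two knife edges under the lamp, let go of it and watch it for a second or two. If it stays as you laid it, stand it in the cradle on the steel tray; if it turns round to a heavy side, put it in the grey basket; clear each one away before you take the next. Do not drop or bang it on the knife edges, and leave the other things on the bench where they are.

Things in the scene. Friction and masses are not known exactly. Their poses are not given: they have to be found in the camera images.
- rotor_a_centre (a point): A rotor on its test arbor: plain aluminium dish 130 mm across, 24 mm thick, twelve radial grooves and a dark index hole on each face, hub 32 mm across and 40 mm long, nuts beyond it; round steel arbor 16 mm in diameter, 116 mm long, half on each side. It stands upright at the start. This point: its centre, on the axis, mid-thickness. y along the arbor; x and z turn with the dish.
- rotor_b_centre (a point): A rotor on its test arbor: plain aluminium dish 130 mm across, 24 mm thick, twelve radial grooves and a dark index hole on each face, hub 32 mm across and 40 mm long, nuts beyond it; round steel arbor 16 mm in diameter, 116 mm long, half on each side. It stands upright at the start. This point: its centre, on the axis, mid-thickness. y along the arbor; x and z turn with the dish.
- rotor_a: The rotor of rotor_a_centre (same point and axes), 0.38 to 0.56 kg. Hold it by the rim across its 24 mm thickness. The two rotors look alike; an out-of-balance one has its centre of mass about 6 mm off the axis.
- rotor_b: The rotor of rotor_b_centre, the same in all these respects.
- stand_mid (a point): Balancing stand (fixed), two level steel knife edges 186 mm long, parallel along its x (which runs to the left, across the front of the robot), at y = -36 and +36 mm. This point: midway between the edges, half-way along, at edge height, 100 mm above the table. A rotor lying by its arbor across both edges (along y) has its centre 8 mm above it and hangs between the webs (32 mm clear either side of the middle).
- stand: The same stand, origin under its centre on the table: grey base 200 x 114 mm, two webs; pins stand 22 mm above the edges, 89 mm to the left and right of the middle. On it a balanced rotor stays as laid; an unbalanced one, unless its heavy side is already lowest, turns by itself, rolling up to 40 mm along the edges, and swings 1 to 4 s till that side is lowest.
- lamp_head (a point): Bench lamp (fixed): white LED bar 60 (x) x 140 (y) x 22 mm right over the stand. This point: centre of its underside, 290 mm above the table; its post is 160 mm beyond it and 70 mm to the left. Same axes as the stand. It blocks a hand coming straight down on a rotor on the stand; leaning 35 to 45 degrees to the left or right there is room.
- tray_seat (a point): Low steel tray 170 x 150 mm (fixed) with one empty wire cradle: a rotor stands upright in it, arbor along the tray's y, rim on two bars 35 mm either side of the middle, between guide wires that leave 31 mm for the dish and flare out at the top (90 mm above the table). This point: the seated rotor's centre, 93 mm above the table.
- basket_floor (a point): Grey perforated plastic basket (fixed), open at the top, 190 (x) x 170 (y) mm outside, 180 x 160 mm inside, 76 mm high. This point: centre of its inner floor, 4 mm above the table. A rotor standing on the floor has its centre 65 mm above it.
- basket: The same basket, origin under its centre on the table, same axes.
- rack_slot0 (a point): White two-place rack (fixed), 130 x 270 mm, in which the rotors wait upright in two wire cradles 135 mm apart along its y, arbors along its y; guide wires to 90 mm above the table. This point: the seated rotor's centre in the place on its -y side, 93 mm above the table.
- rack_slot1 (a point): The same for the place on the rack's +y side.
- pump_bottle: Bystander: pump bottle of hand rub, 66 mm across, 190 mm high. Origin at the centre of its underside.
- canister: Bystander: steel forceps canister, 60 mm across, 110 mm high, forceps to 170 mm. Origin at the centre of its underside.
- level: Bystander: aluminium spirit level lying in front of the stand, 150 x 22 x 38 mm high. Origin at the centre of its underside.
- spanner: Bystander: spanner lying flat, 160 mm long. Origin at the centre of its underside.
- pill_jar: Bystander: amber jar, 52 mm across, 75 mm high. Origin at the centre of its underside.
- tape_roll: Bystander: roll of paper tape lying flat, 90 mm across, 24 mm high. Origin at the centre of its underside.
- steel_bowl: Bystander: small steel bowl, 104 mm across, 40 mm high. Origin at the centre of its underside.
- glove_carton: Bystander: glove carton, 110 x 160 x 70 mm high. Origin at the centre of its underside.

How it is judged:
On the way, in this order (a step that is already met when the one before it is completed fails the run):
1. one of the rotors lies free on both knife edges, let go for half a second (((contact force between rotor_a and stand above 2 N and contact force between rotor_a and the fingers below 0.05 N and z of rotor_a_centre in the frame of stand between 0.103 and 0.113 m) or (contact force between rotor_b and stand above 2 N and contact force between rotor_b and the fingers below 0.05 N and z of rotor_b_centre in the frame of stand between 0.103 and 0.113 m))), for 0.5 s.
2. the first rotor is in its right place (balanced: the tray's cradle; unbalanced: the basket) and the other lies free on both knife edges, let go for half a second (((contact force between rotor_b and stand above 2 N and contact force between rotor_b and the fingers below 0.05 N and z of rotor_b_centre in the frame of stand between 0.103 and 0.113 m and distance between rotor_a_centre and tray_seat below 0.012 m and angle between the y axis of rotor_a_centre and the y axis of tray_seat, either way round below 0.2 rad) or (contact force between rotor_a and stand above 2 N and contact force between rotor_a and the fingers below 0.05 N and z of rotor_a_centre in the frame of stand between 0.103 and 0.113 m and x of rotor_b_centre in the frame of basket between -0.085 and 0.085 m and y of rotor_b_centre in the frame of basket between -0.075 and 0.075 m and z of rotor_b_centre in the frame of basket between 0 and 0.09 m))), for 0.5 s.
At the end, for the whole second after the job is handed in: The balanced rotor stands in the cradle on the steel tray (centre within 12 mm of the seat, arbor within 0.2 rad of the tray's y); the unbalanced one is inside the basket (centre within its walls, under 90 mm above the table); both let go and at rest (under 30 mm/s) (distance between rotor_a_centre and tray_seat below 0.012 m and angle between the y axis of rotor_a_centre and the y axis of tray_seat, either way round below 0.2 rad and x of rotor_b_centre in the frame of basket between -0.085 and 0.085 m and y of rotor_b_centre in the frame of basket between -0.075 and 0.075 m and z of rotor_b_centre in the frame of basket between 0 and 0.09 m and linear speed of each of rotor_a, rotor_b below 0.03 m/s); the robot touches nothing.
It fails at once if a bystander is shifted by more than 40 mm (distance of any of pump_bottle, canister, level, spanner, pill_jar, tape_roll, steel_bowl, glove_carton from where it was at the start of the episode above 0.04 m).
It fails at once if a rotor is banged or pressed on the balancing stand with more than 80 N (contact force between any of rotor_a, rotor_b and stand above 80 N).
It fails at once if a rotor is dropped onto the balancing stand (falling freely over it faster than 0.4 m/s) ((contact force between rotor_a and the fingers below 0.05 N and linear speed of rotor_a above 0.4 m/s and horizontal distance between rotor_a_centre and stand_mid below 0.08 m) or (contact force between rotor_b and the fingers below 0.05 N and linear speed of rotor_b above 0.4 m/s and horizontal distance between rotor_b_centre and stand_mid below 0.08 m)).
It also fails if it takes over 72 s, if anything falls off the work surface, if the arm or the gripper's body presses on something with over 40 N, if the wrist force passes 120 N, or if a joint passes its speed limit or range.

### The arm

A 6-joint arm with a two-finger parallel gripper is mounted at the origin on the work surface. World frame = base frame: x ahead of the robot, y to its left, z up, the work surface at z = 0. Lengths are in m, angles in rad, forces in N, time in s.
With the tool pointing down it reaches from about 0.375 to 0.975 m from the base axis. Payload 3.8 kg.
Tool frame: the origin (TCP) lies on the mounting face of the last link; the fingertips stand 173 mm ahead of it and the grasp point (between the pads) lies 155 mm ahead of it; z points along the fingers, y is the direction in which the jaws open and shut (so a half turn about z gives the same grasp; the last joint's range is limited). The gripper opens to 85 mm and grips with 20 to 120 N. Pads are 22 mm wide; open, the fingers measure 114 mm over their backs; the gripper's body (76 mm by 85 mm) begins 54 mm behind the grasp point. The pads swing forward as they close: fully open they stand 13 mm farther back than shut.
Start: joints at [-1.217, 0.264, 1.604, -0, 1.274, -0.037], TCP at [0.257, -0.624, 0.405] pointing down, gripper open.
Joint ranges: [-2.63, 2.63], [-0.94, 2.18], [0.31, 2.57], [-1.31, 4.45], [0, 2.66], [-2.55, 2.55]. Speed limits (rad/s): [2.57, 2.57, 3.14, 3.14, 3.14, 3.14].

### API

Orientations are given as a rotation vector (axis times angle).
In Python, from workcell import bot, imaging, order gives the robot as it stands. The module is installed in compiled form; this text tells all that it offers.
- The arm moves only by the shell command python3 -m creep 'ROWS' [OPENING] [FORCE]. ROWS is JSON, a list of rows, each an object with "slide": the shift along the tool's x, y, z each as a share of 25 mm, from -1 to 1, a list of three; "angular": the turn, a rotation vector about the tool's x, y, z each as a share of 4 degrees, from -1 to 1, a list of three. A call has 1 to 5 rows; each row shifts and turns the commanded pose from where the row before left it, along the tool's axes as they then stand; what a row does not reach is not made up. A row lasts 1/12 s, in which the tool goes at most 41.7 mm and 7.16 degrees, less where a joint would pass 70% of its speed; a pose out of reach is approached as far as the arm can. A call with a number of a shift or a turn outside -1 to 1 is refused whole. A call with a gripper value outside its range is refused whole. OPENING is the closure, from -1 (fully open) to 1 (shut), set as the call begins (- or left out, the last holds). The fingers move at their own pace and stop on an object; FORCE is the grip in N (left out, the last holds). Time passes only in rows, so rows that do not move let the fingers close. It gives the time, the measured TCP pose, the force and the opening at its end, in the units of the state.
- bot.read_state(): the state, without advancing time (a new reading comes with each control period).
- imaging.read_camera(name): name is "scene" or "top" or "wrist"; returns (picture, depth): 400x640x3 uint8, red, green, blue; 400x640 float32, m along the optical axis (not along the pixel's ray), 0 where there is no reading.
- imaging.camera_model(name): a dict with "fovy" (degrees; the focal length in pixels is half the picture's height over the tangent of half this angle, whatever the lens; pixels are square), "cx", "cy" (the principal point, pixels), "camera_from_world" (4x4, takes a point from world to camera coordinates); the wrist camera has in their place "tool_from_camera" (4x4, takes a point from camera to tool coordinates, whose origin is the TCP and whose axes are the flange's). Camera axes: x right, y down, z forward; pixel columns grow to the right and rows downward; lengths in m; the calibration is good to about 2 mm. A picture is of the moment at which its call begins: read the wrist's pose just before it. camera_model takes no time and is no camera call.
- order.finish_job(): hands the job in, once; it reports no verdict.
The state is a dict: "time": time; "q": joint angles; "joint_vel": joint speeds; "joint_torque": joint torques, N m; "tool_pos": TCP position; "tcp_rot": TCP orientation; "wrist_force": force on the tool from outside, world axes, zero at the start; "torque": the same for the moment, N m; "width": opening from 0.0 (shut) to 1.0 (fully open).
Only numpy, scipy, OpenCV 4.12 (cv2) and the standard library are available. Lean on these libraries where they do the work, as an engineer would, in place of code of your own. Each camera call takes 0.05 s, during which the arm holds its last target.

## Working session

There is one attempt and no reset: what is moved stays moved. The work goes in short steps, Python scripts to look and compute and a shell command to move; the robot and the scene stay as the last step left them, time stands still between calls to the robot, and variables do not carry over. Pictures are saved under pics/ and viewed, and the job is handed in when it is done.

```bash
mkdir -p pics; cat > h.py <<'E'
import numpy as np, cv2
from workcell import bot, imaging, order
from scipy.spatial.transform import Rotation as R
def shot(n,f):
    p,d=imaging.read_camera(n); cv2.imwrite('pics/'+f+'.png',cv2.cvtColor(p,cv2.COLOR_RGB2BGR)); np.save('pics/'+f+'.npy',d); return p,d
def cam(n):
    m=imaging.camera_model(n); f=200/np.tan(np.radians(m['fovy'])/2); return m,f
E
python3 - <<'E'
from h import *
for n in('scene','top'):
    shot(n,n+'0'); m,f=cam(n); print(n,f,m['cx'],m['cy'],np.round(np.linalg.inv(m['camera_from_world']),3).tolist(), {k:v for k,v in m.items() if k not in('camera_from_world',)})
shot('wrist','wrist0'); print(imaging.camera_model('wrist'))
print(bot.read_state())
E
```

```text
scene 411.7217290449697 320.4454786348612 200.43349579563957 [[-0.904, 0.267, -0.335, 1.07], [0.428, 0.595, -0.681, 1.011], [0.018, -0.758, -0.652, 1.136], [0.0, 0.0, 0.0, 1.0]] {'fovy': 51.817716733610226, 'cx': 320.4454786348612, 'cy': 200.43349579563957}
top 459.5254832736554 321.0608297610386 199.0116133525561 [[0.011, -0.988, 0.152, 0.364], [-1.0, -0.011, 0.004, 0.013], [-0.002, -0.152, -0.988, 1.557], [0.0, 0.0, 0.0, 1.0]] {'fovy': 47.040392738112956, 'cx': 321.0608297610386, 'cy': 199.0116133525561}
{'fovy': 59.911197796865665, 'cx': 322.84322610382566, 'cy': 200.11875968065152, 'tool_from_camera': array([[-1.68464181e-03, -9.59903313e-01, -2.80326223e-01,
         7.11708695e-02],
       [ 9.99998568e-01, -1.57203850e-03, -6.26535877e-04,
        -9.42480563e-04],
       [ 1.60730249e-04, -2.80326877e-01,  9.59904587e-01,
         3.11636129e-02],
       [ 0.00000000e+00,  0.00000000e+00,  0.00000000e+00,
         1.00000000e+00]])}
{'time': 0.15, 'q': array([-1.21688813e+00,  2.64586703e-01,  1.60506218e+00, -1.96124515e-05,
        1.27366875e+00, -3.69046664e-02]), 'joint_vel': array([-0.00126782, -0.00179007, -0.00423451, -0.00034989, -0.00146911,
       -0.0013447 ]), 'joint_torque': array([-4.44414318e-04, -5.15904272e+01, -3.67959881e+01, -1.17938821e-04,
        7.99657922e-03,  2.04158567e-05]), 'tool_pos': array([ 0.25703783, -0.62386681,  0.40364229]), 'tcp_rot': array([-3.08013466e+00, -6.09666821e-01,  4.56511744e-04]), 'wrist_force': array([-0.20680261, -0.01288631,  0.93089722]), 'torque': array([ 0.04616671, -0.05933691, -0.01132337]), 'width': 0.9993677063676524}
```

View pics/scene0.png

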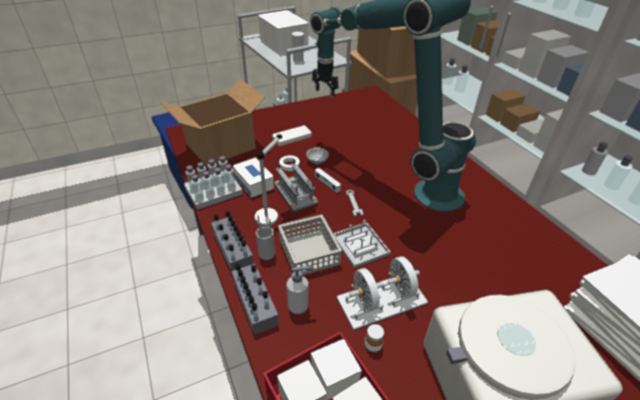

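View pics/top0.png

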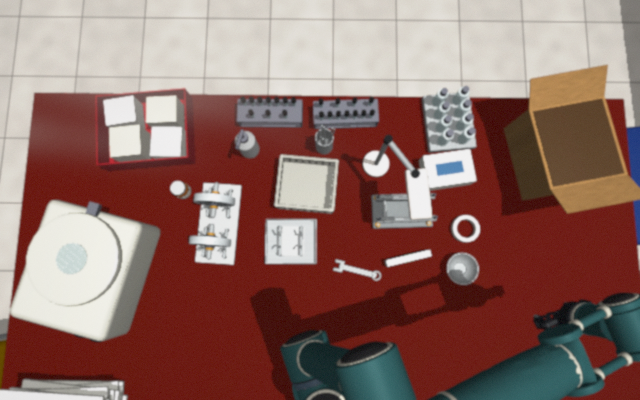

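View pics/wrist0.png

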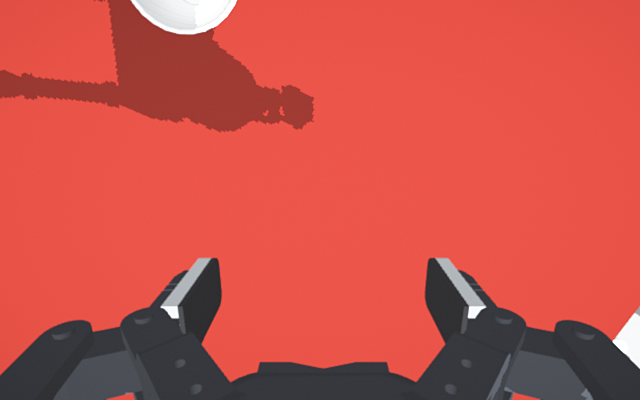

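```bash
python3 - <<'E'
from h import *
im=cv2.imread('pics/top0.png')
cv2.imwrite('pics/z1.png',cv2.resize(im[130:280,160:360],None,fx=4,fy=4,interpolation=cv2.INTER_CUBIC))
cv2.imwrite('pics/z2.png',cv2.resize(im[110:290,340:500],None,fx=3.3,fy=3.3,interpolation=cv2.INTER_CUBIC))
d=np.load('pics/top0.npy'); m,f=cam('top'); T=np.linalg.inv(m['camera_from_world'])
v,u=np.mgrid[:400,:640]; P=np.stack([(u-m['cx'])/f*d,(v-m['cy'])/f*d,d],-1)@T[:3,:3].T+T[:3,3]
np.save('pics/P.npy',P)
for a in [(216,150),(240,258),(290,241),(306,183),(405,212),(418,190),(360,240),(300,330)]: print(a,np.round(P[a[1],a[0]],3), d[a[1],a[0]])
E
```

```text
(216, 150) [ 0.774  0.389 -0.005] 1.6078802
(240, 258) [ 0.4    0.29  -0.005] 1.5508056
(290, 241) [0.458 0.122 0.01 ] 1.5436791
(306, 183) [ 0.66   0.072 -0.005] 1.5895393
(405, 212) [ 0.558 -0.263  0.026] 1.5419061
(418, 190) [ 0.584 -0.249  0.309] 1.2663474
(360, 240) [ 0.465 -0.114  0.   ] 1.5536801
(300, 330) [ 0.167  0.083 -0.   ] 1.5101436
```

View pics/z1.png

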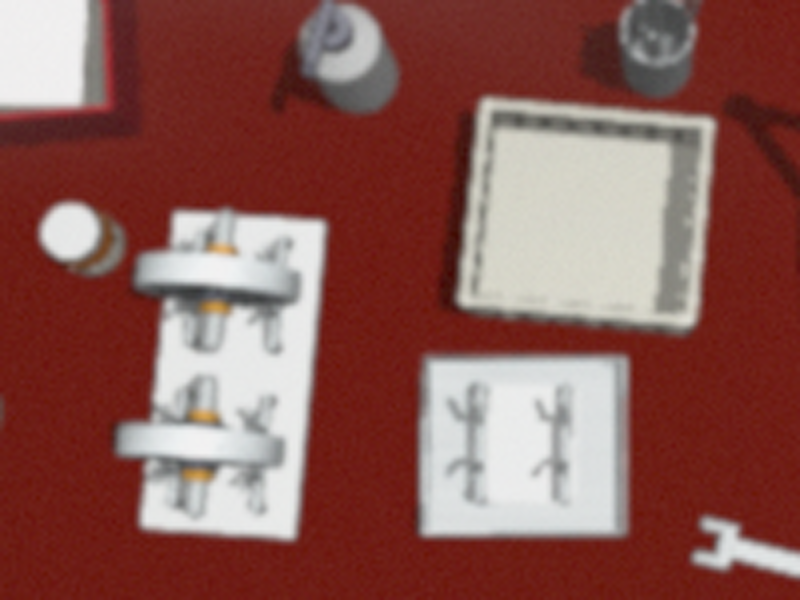

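View pics/z2.png

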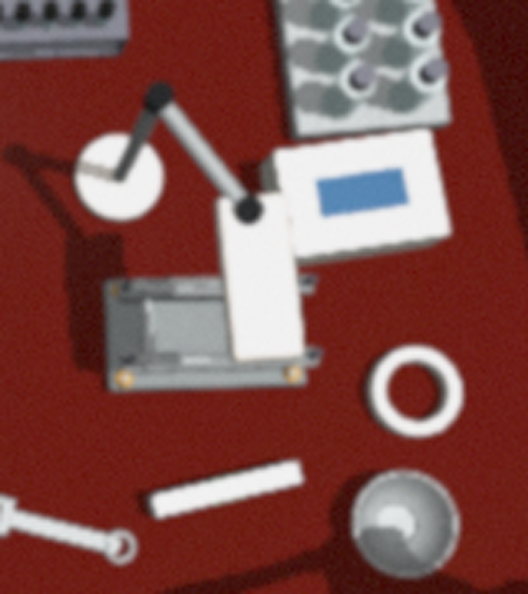

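```bash
cat >> h.py <<'E'
def ray(n,u,v,z,T=None):
    m,f=cam(n)
    if T is None: T=np.linalg.inv(m['camera_from_world'])
    d=T[:3,:3]@np.array([(u-m['cx'])/f,(v-m['cy'])/f,1]); return T[:3,3]+d*(z-T[2,3])/d[2]
def pj(n,p):
    m,f=cam(n); c=m['camera_from_world']@np.append(p,1); return c[:2]/c[2]*f+[m['cx'],m['cy']]
E
python3 - <<'E'
from h import *
z1=lambda x,y:(160+x/4,130+y/4); z2=lambda x,y:(340+x/3.3,110+y/3.3)
def q(name,z,*pts):
    p=np.array([ray('top',*t,z) for t in pts]); print(name,np.round(p[:,:2],3).tolist(),'mean',np.round(p.mean(0)[:2],4))
    return p
q('rack',.006,z1(172,211),z1(328,219),z1(298,540),z1(140,527))
q('near dish',.093,z1(117,440),z1(283,450)); q('far dish',.093,z1(135,275),z1(298,287))
q('tray',.004,z1(422,356),z1(628,356),z1(627,536),z1(420,534))
q('basket',.076,z1(478,97),z1(715,115),z1(694,330),z1(458,308))
q('stand base',.004,z2(107,282),z2(107,389),z2(306,382))
q('lamp',.312,z2(217,200),z2(285,193),z2(303,358),z2(234,362))
q('edge',.1,z2(118,288),z2(318,282),z2(322,356),z2(118,364))
q('pump',.19,z1(325,35)); q('canister',.11,z1(657,25)); q('carton',.07,z2(272,150),z2(430,130),z2(450,232),z2(295,258))
q('lamppost',.0,z2(120,178))
E
```

```text
rack [[0.655, 0.425], [0.649, 0.291], [0.376, 0.306], [0.385, 0.438]] mean [0.5162 0.3651]
near dish [[0.452, 0.437], [0.446, 0.304]] mean [0.4493 0.3704]
far dish [[0.585, 0.429], [0.577, 0.297]] mean [0.5812 0.3634]
tray [[0.532, 0.207], [0.534, 0.032], [0.383, 0.031], [0.382, 0.204]] mean [0.4577 0.1185]
basket [[0.74, 0.158], [0.727, -0.038], [0.548, -0.022], [0.564, 0.17]] mean [0.6447 0.0669]
stand base [[0.617, -0.157], [0.506, -0.156], [0.515, -0.36]] mean [ 0.5461 -0.2244]
lamp [[0.638, -0.216], [0.644, -0.273], [0.505, -0.284], [0.501, -0.227]] mean [ 0.5721 -0.25  ]
edge [[0.596, -0.157], [0.604, -0.351], [0.531, -0.353], [0.521, -0.156]] mean [ 0.563  -0.2545]
pump [[0.759, 0.266]] mean [0.7589 0.2657]
canister [[0.793, 0.011]] mean [0.7933 0.0106]
carton [[0.743, -0.316], [0.765, -0.476], [0.661, -0.492], [0.633, -0.337]] mean [ 0.7003 -0.4052]
lamppost [[0.729, -0.171]] mean [ 0.7286 -0.1714]
```

```bash
cat >> h.py <<'E'
def pose(C,head,lean,r):
    h=np.radians(head); t=np.radians(lean); a=np.array([np.cos(h),np.sin(h),0]); l=np.array([-a[1],a[0],0])
    z=np.sin(t)*l-np.cos(t)*np.array([0,0,1.]); M=np.stack([a*0,a,z],1); M[:,0]=np.cross(a,z)
    return np.array(C)-z*(r+.155),R.from_matrix(M)
def go(C,head,lean,r,v=1.0):
    p,Rt=pose(C,head,lean,r); goT(p,Rt,v)
def goT(p,Rt,v=1.0):
    s=bot.read_state(); R0=R.from_rotvec(s['tcp_rot']); dR=(R0.inv()*Rt).as_rotvec(); dp=R0.inv().apply(p-s['tool_pos'])
    N=int(np.ceil(max(np.abs(dR).max()/np.radians(4),np.abs(dp).max()/.025)/v-1e-6)) or 1
    # equal rows: turn dR/N each; slide constant world vector expressed per row, or constant twist
    w=dR/N; S=sum(R.from_rotvec(w*k).as_matrix() for k in range(N)); t=np.linalg.solve(S,dp)
    N2=N
    print('t',round(s['time'],2),'tcp',np.round(s['tool_pos'],4),'F',np.round(s['wrist_force'],1),'w',round(s['width'],3))
    print('N',N,'slide',np.round(t/.025,3).tolist(),'angular',np.round(w/np.radians(4),3).tolist(),'| total tool mm',np.round(dp*1e3,1).tolist(),'deg',np.round(np.degrees(dR),2).tolist())
E
python3 - <<'E'
from h import *
goT(np.array([.40,-.2,.45]),pose([0,0,0],-30,0,0)[1])
print(pose([.4493,.3704,.093],-2.8,42,.055)[0],pose([.4493,.3704,.093],-2.8,42,.125)[0])
E
```

```text
t 0.15 tcp [ 0.257  -0.6239  0.4036] F [-0.2 -0.   0.9] w 0.999
N 14 slide [1.109, -0.68, -0.132] angular [-0.002, -0.001, -0.672] | total tool mm [293.7, -337.5, -45.8] deg [-0.09, -0.03, -37.61]
[0.44243576 0.23005033 0.24906041] [0.44014767 0.18326711 0.30108055]
```

```bash
python3 -m creep '[{"slide":[0.97,-0.6,-0.12],"angular":[0,0,-0.59]},{"slide":[0.97,-0.6,-0.12],"angular":[0,0,-0.59]},{"slide":[0.97,-0.6,-0.12],"angular":[0,0,-0.59]},{"slide":[0.97,-0.6,-0.12],"angular":[0,0,-0.59]},{"slide":[0.97,-0.6,-0.12],"angular":[0,0,-0.59]}]' -0.2 80
python3 -c "
from h import *
goT(np.array([.40,-.2,.45]),pose([0,0,0],-30,0,0)[1])"
```

```text
time: 0.57
tool_pos: [0.3312, -0.5011, 0.4192]
tcp_rot: [-3.001, -0.926, 0.0]
wrist_force: [1.1, -0.3, 0.2]
width: 0.6
t 0.57 tcp [ 0.3312 -0.5011  0.4192] F [ 1.1 -0.3  0.2] w 0.6
N 10 slide [1.065, -0.647, -0.123] angular [-0.001, -0.001, -0.643] | total tool mm [226.5, -210.1, -30.6] deg [-0.04, -0.02, -25.71]
```

```bash
for i in 1; do python3 -m creep '[{"slide":[0.98,-0.6,-0.12],"angular":[0,0,-0.59]},{"slide":[0.98,-0.6,-0.12],"angular":[0,0,-0.59]},{"slide":[0.98,-0.6,-0.12],"angular":[0,0,-0.59]},{"slide":[0.98,-0.6,-0.12],"angular":[0,0,-0.59]},{"slide":[0.98,-0.6,-0.12],"angular":[0,0,-0.59]}]'; done
python3 -m creep '[{"slide":[0.98,-0.6,-0.12],"angular":[0,0,-0.59]},{"slide":[0.98,-0.6,-0.12],"angular":[0,0,-0.59]},{"slide":[0.98,-0.6,-0.12],"angular":[0,0,-0.59]},{"slide":[0.98,-0.6,-0.12],"angular":[0,0,-0.59]},{"slide":[0.98,-0.6,-0.12],"angular":[0,0,-0.59]}]'
python3 -c "
from h import *
go([.4493,.3704,.093],-2.8,42,.165)"
```

```text
time: 0.98
tool_pos: [0.3792, -0.3658, 0.4344]
tcp_rot: [-2.89, -1.23, 0.0]
wrist_force: [0.1, 0.1, 0.6]
width: 0.595
time: 1.4
tool_pos: [0.3983, -0.2237, 0.4495]
tcp_rot: [-2.749, -1.521, 0.0]
wrist_force: [0.0, 0.6, -0.5]
width: 0.598
t 1.4 tcp [ 0.3983 -0.2237  0.4495] F [ 0.   0.6 -0.5] w 0.598
N 14 slide [0.921, -0.216, 0.702] angular [0.191, 0.733, -0.499] | total tool mm [343.7, -167.6, 118.8] deg [10.72, 41.05, -27.97]
```

```bash

python3 -m creep '[{"slide":[0.92,-0.22,0.7],"angular":[0.19,0.73,-0.5]},{"slide":[0.92,-0.22,0.7],"angular":[0.19,0.73,-0.5]},{"slide":[0.92,-0.22,0.7],"angular":[0.19,0.73,-0.5]},{"slide":[0.92,-0.22,0.7],"angular":[0.19,0.73,-0.5]},{"slide":[0.92,-0.22,0.7],"angular":[0.19,0.73,-0.5]}]'
python3 -m creep '[{"slide":[0.92,-0.22,0.7],"angular":[0.19,0.73,-0.5]},{"slide":[0.92,-0.22,0.7],"angular":[0.19,0.73,-0.5]},{"slide":[0.92,-0.22,0.7],"angular":[0.19,0.73,-0.5]},{"slide":[0.92,-0.22,0.7],"angular":[0.19,0.73,-0.5]},{"slide":[0.92,-0.22,0.7],"angular":[0.19,0.73,-0.5]}]'
python3 -c "
from h import *
go([.4493,.3704,.093],-2.8,42,.165)"
```

```text
time: 1.82
tool_pos: [0.4304, -0.1017, 0.3743]
tcp_rot: [-2.443, -1.645, -0.285]
wrist_force: [-1.0, 0.5, 0.3]
width: 0.601
time: 2.23
tool_pos: [0.4438, 0.0388, 0.3352]
tcp_rot: [-2.116, -1.724, -0.533]
wrist_force: [0.5, -0.4, -0.4]
width: 0.601
t 2.23 tcp [0.4438 0.0388 0.3352] F [ 0.5 -0.4 -0.4] w 0.601
N 4 slide [0.929, -0.21, 0.7] angular [0.193, 0.735, -0.5] | total tool mm [96.5, -27.3, 62.1] deg [3.09, 11.75, -8.0]
```

```bash

python3 -m creep '[{"slide":[0.93,-0.21,0.7],"angular":[0.19,0.73,-0.5]},{"slide":[0.93,-0.21,0.7],"angular":[0.19,0.73,-0.5]},{"slide":[0.93,-0.21,0.7],"angular":[0.19,0.73,-0.5]},{"slide":[0.93,-0.21,0.7],"angular":[0.19,0.73,-0.5]},{"slide":[0,0,0],"angular":[0,0,0]}]'
cat >> h.py <<'E'
def wT():
    s=bot.read_state(); T=np.eye(4); T[:3,:3]=R.from_rotvec(s['tcp_rot']).as_matrix(); T[:3,3]=s['tool_pos']; return T@imaging.camera_model('wrist')['tool_from_camera']
def wshot(f):
    T=wT(); p,d=shot('wrist',f); m,fl=cam('wrist'); v,u=np.mgrid[:400,:640]
    P=np.stack([(u-m['cx'])/fl*d,(v-m['cy'])/fl*d,d],-1)@T[:3,:3].T+T[:3,3]; P[d<=0]=np.nan; np.savez('pics/'+f+'_w.npz',P=P,T=T); return p,P,T
E
python3 -c "
from h import *
wshot('w1')
go([.4493,.3704,.093],-2.8,42,.165)"
```

```text
time: 2.65
tool_pos: [0.4381, 0.1583, 0.3307]
tcp_rot: [-1.841, -1.757, -0.705]
wrist_force: [0.1, 0.1, -0.5]
width: 0.6
t 2.7 tcp [0.4384 0.1568 0.3307] F [-0.2 -0.   0.6] w 0.6
N 1 slide [-0.005, 0.017, -0.012] angular [-0.021, 0.048, 0.01] | total tool mm [-0.1, 0.4, -0.3] deg [-0.08, 0.19, 0.04]
```

View pics/w1.png

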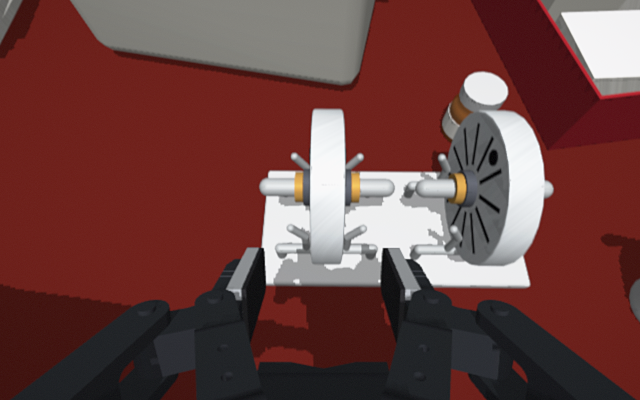

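```bash
python3 - <<'E'
from h import *
P=np.load('pics/w1_w.npz')['P']
for v in (115,130,150,187,220,245,260):
    r=P[v,300:360]; k=np.isfinite(r[:,0])&(r[:,2]>.09) ; print(v,np.where(k)[0][[0,-1]]+300, np.round(np.c_[r[k][0],r[k][-1]].T,4).tolist())
for u in (265,275,285,370,380,390): 
    print(u,[np.round(P[v,u],4).tolist() for v in (181,187,192)])
E
```

```text
115 [312 342] [[0.4408, 0.403, 0.1489], [0.4632, 0.4023, 0.1483]]
130 [311 343] [[0.4396, 0.3842, 0.1554], [0.4624, 0.3841, 0.1541]]
150 [309 345] [[0.4375, 0.3743, 0.1452], [0.4634, 0.3725, 0.146]]
187 [300 359] [[0.4284, 0.3665, 0.1036], [0.4767, 0.3645, 0.1031]]
220 [309 343] [[0.4356, 0.3247, 0.1331], [0.4589, 0.323, 0.1346]]
245 [310 342] [[0.4352, 0.313, 0.114], [0.4584, 0.3117, 0.1145]]
260 [311 340] [[0.4351, 0.3084, 0.091], [0.4576, 0.3068, 0.0927]]
265 [[0.3989, 0.3758, 0.0996], [0.3988, 0.3707, 0.0983], [0.3983, 0.3681, 0.0943]]
275 [[0.4074, 0.375, 0.1002], [0.4074, 0.3696, 0.0996], [0.4069, 0.367, 0.0957]]
285 [[0.4157, 0.3746, 0.1003], [0.4156, 0.3697, 0.0988], [0.4155, 0.3657, 0.0974]]
370 [[0.487, 0.3717, 0.0993], [0.4864, 0.3659, 0.0995], [0.4866, 0.3632, 0.0957]]
380 [[0.4951, 0.3705, 0.1008], [0.4948, 0.3656, 0.0993], [0.4951, 0.363, 0.0952]]
390 [[0.5039, 0.371, 0.099], [0.5035, 0.3662, 0.0974], [0.503, 0.3617, 0.0969]]
```

```bash
python3 -c "
from h import *
go([.4500,.371,.093],-2.9,42,.056)"
```

```text
t 2.7 tcp [0.4384 0.1568 0.3307] F [-0.2 -0.   0.6] w 0.6
N 5 slide [0.004, 0.007, 0.873] angular [-0.007, 0.01, 0.006] | total tool mm [0.7, 1.0, 109.1] deg [-0.15, 0.19, 0.11]
```

```bash

python3 -m creep '[{"slide":[0.01,0.01,0.87],"angular":[0,0,0]},{"slide":[0,0.01,0.87],"angular":[0,0,0]},{"slide":[0,0.01,0.87],"angular":[0,0,0]},{"slide":[0,0.01,0.87],"angular":[0,0,0]},{"slide":[0,0,0.87],"angular":[0,0,0]}]'
python3 -m creep '[{"slide":[0,0,0],"angular":[0,0,0]},{"slide":[0,0,0],"angular":[0,0,0]},{"slide":[0,0,0],"angular":[0,0,0]},{"slide":[0,0,0],"angular":[0,0,0]}]' 1 80
python3 -c "
from h import *
wshot('w2')
go([.4500,.371,.093],-2.9,42,.056)"
```

```text
time: 3.12
tool_pos: [0.4444, 0.2276, 0.2498]
tcp_rot: [-1.85, -1.757, -0.707]
wrist_force: [0.1, -1.3, -0.0]
width: 0.602
time: 3.45
tool_pos: [0.4442, 0.227, 0.2506]
tcp_rot: [-1.849, -1.758, -0.706]
wrist_force: [0.5, 0.1, -4.2]
width: 0.265
t 3.5 tcp [0.4442 0.227  0.2506] F [-0.  -0.1 -4.6] w 0.272
N 1 slide [0.066, -0.061, 0.104] angular [0.027, 0.067, 0.009] | total tool mm [1.7, -1.5, 2.6] deg [0.11, 0.27, 0.04]
```

View pics/w2.png

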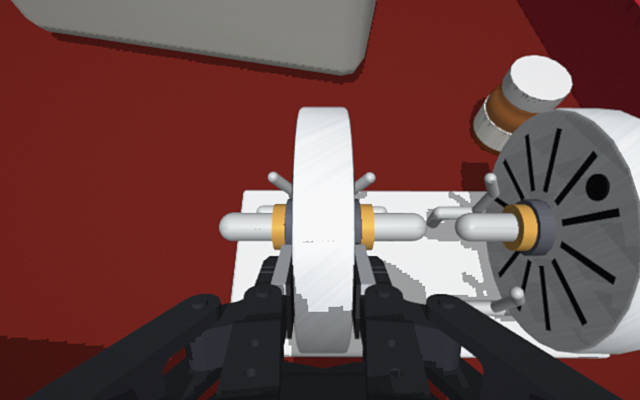

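```bash

python3 -m creep '[{"slide":[0.44,0,-0.48],"angular":[0,0,0]},{"slide":[0.87,0,-0.97],"angular":[0,0,0]},{"slide":[0.87,0,-0.97],"angular":[0,0,0]},{"slide":[0.87,0,-0.97],"angular":[0,0,0]}]'
python3 - <<'E'
from h import *
p,P,T=wshot('w3')
s=bot.read_state();print(s['wrist_force'],s['width'],s['tool_pos'])
for u in (235,250,400,415):
    c=P[205:245,u]; print(u,np.round(c[::5],4).tolist())
E
```

```text
time: 3.83
tool_pos: [0.4434, 0.2272, 0.365]
tcp_rot: [-1.85, -1.757, -0.704]
wrist_force: [0.8, -0.7, -4.2]
width: 0.264
[1.49917293 1.80732356 1.54931478] 0.26512283682226606 [0.44581977 0.22823657 0.3735798 ]
235 [[0.3478, 0.4855, -0.0006], [0.3481, 0.4788, -0.0008], [0.4024, 0.3785, 0.2134], [0.4028, 0.3751, 0.2143], [0.4032, 0.3719, 0.2151], [0.4029, 0.3696, 0.2135], [0.4025, 0.3677, 0.2109], [0.4016, 0.3664, 0.2066]]
250 [[0.3662, 0.4847, -0.001], [0.3665, 0.4778, -0.0007], [0.4108, 0.3778, 0.2139], [0.4112, 0.3742, 0.2154], [0.4111, 0.3716, 0.2146], [0.4109, 0.3693, 0.2132], [0.4106, 0.3673, 0.2109], [0.4097, 0.3661, 0.2062]]
400 [[0.5512, 0.4745, -0.0004], [nan, nan, nan], [0.493, 0.3737, 0.2132], [0.4925, 0.3708, 0.2133], [0.4922, 0.368, 0.2128], [0.4918, 0.3652, 0.2128], [0.4917, 0.3628, 0.2114], [0.4924, 0.3614, 0.2071]]
415 [[0.5699, 0.4738, -0.001], [0.5687, 0.4671, -0.0009], [0.5013, 0.3734, 0.213], [0.5008, 0.3704, 0.213], [0.4999, 0.367, 0.2144], [0.4999, 0.3648, 0.2127], [0.4999, 0.3624, 0.2112], [0.5009, 0.3613, 0.2061]]
```

View pics/w3.png

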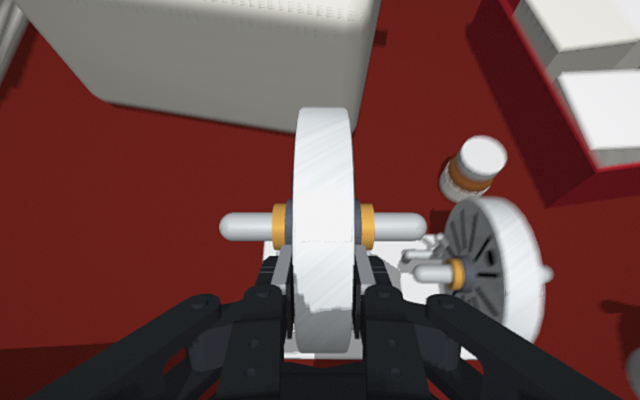

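```bash
python3 -c "
from h import *
go([.42,-.12,.25],2.6,42,.058)"
```

```text
t 3.88 tcp [0.4458 0.2282 0.3736] F [1.5 1.8 1.5] w 0.265
N 15 slide [-0.91, -0.042, -0.945] angular [0.07, -0.0, -0.063] | total tool mm [-341.3, 6.6, -354.6] deg [4.18, -0.03, -3.76]
```

```bash

python3 -m creep '[{"slide":[-0.6,-0.04,-0.6],"angular":[0.07,0,-0.06]},{"slide":[-0.91,-0.04,-0.95],"angular":[0.07,0,-0.06]},{"slide":[-0.91,-0.04,-0.95],"angular":[0.07,0,-0.06]},{"slide":[-0.91,-0.04,-0.95],"angular":[0.07,0,-0.06]},{"slide":[-0.91,-0.04,-0.95],"angular":[0.07,0,-0.06]}]'
python3 -m creep '[{"slide":[-0.91,-0.04,-0.95],"angular":[0.07,0,-0.06]},{"slide":[-0.91,-0.04,-0.95],"angular":[0.07,0,-0.06]},{"slide":[-0.91,-0.04,-0.95],"angular":[0.07,0,-0.06]},{"slide":[-0.91,-0.04,-0.95],"angular":[0.07,0,-0.06]},{"slide":[-0.91,-0.04,-0.95],"angular":[0.07,0,-0.06]}]'
python3 -m creep '[{"slide":[-0.91,-0.04,-0.95],"angular":[0.07,0,-0.06]},{"slide":[-0.91,-0.04,-0.95],"angular":[0.07,0,-0.06]},{"slide":[-0.91,-0.04,-0.95],"angular":[0.07,0,-0.06]},{"slide":[-0.91,-0.04,-0.95],"angular":[0.07,0,-0.06]},{"slide":[-0.91,-0.04,-0.95],"angular":[0.07,0,-0.06]}]'
python3 -c "
from h import *
go([.43,-.40,.25],2.6,42,.058);go([.56,-.48,.17],2.6,42,.058)"
```

```text
time: 4.3
tool_pos: [0.4325, 0.0743, 0.3759]
tcp_rot: [-1.816, -1.782, -0.689]
wrist_force: [1.1, -0.0, -4.6]
width: 0.262
time: 4.72
tool_pos: [0.4266, -0.09, 0.3888]
tcp_rot: [-1.786, -1.803, -0.673]
wrist_force: [0.7, -0.1, -5.1]
width: 0.264
time: 5.13
tool_pos: [0.426, -0.2541, 0.4015]
tcp_rot: [-1.754, -1.824, -0.656]
wrist_force: [0.6, 0.6, -3.6]
width: 0.263
t 5.13 tcp [ 0.426  -0.2541  0.4015] F [ 0.6  0.6 -3.6] w 0.263
N 9 slide [-0.935, -0.011, -0.877] angular [-0.011, 0.009, -0.014] | total tool mm [-210.9, -2.2, -196.9] deg [-0.4, 0.31, -0.51]
t 5.13 tcp [ 0.426  -0.2541  0.4015] F [ 0.6  0.6 -3.6] w 0.263
N 14 slide [-0.935, 0.355, -0.559] angular [-0.007, 0.006, -0.009] | total tool mm [-327.1, 125.1, -195.1] deg [-0.4, 0.31, -0.51]
```

```bash

python3 -m creep '[{"slide":[-0.94,-0.01,-0.87],"angular":[0,0,0]},{"slide":[-0.94,-0.01,-0.87],"angular":[0,0,0]},{"slide":[-0.94,-0.01,-0.87],"angular":[0,0,0]},{"slide":[-0.94,-0.01,-0.87],"angular":[0,0,0]},{"slide":[-0.94,-0.01,-0.87],"angular":[0,0,0]}]'
python3 -m creep '[{"slide":[-0.94,0,-0.87],"angular":[0,0,0]},{"slide":[-0.94,0,-0.87],"angular":[0,0,0]},{"slide":[-0.94,0,-0.87],"angular":[0,0,0]},{"slide":[-0.94,0.2,-0.87],"angular":[0,0,0]},{"slide":[-0.94,0.4,-0.7],"angular":[0,0,0]}]'
python3 -c "
from h import *
go([.56,-.47,.17],2.6,42,.058)"
```

```text
time: 5.55
tool_pos: [0.4321, -0.414, 0.4039]
tcp_rot: [-1.754, -1.824, -0.656]
wrist_force: [0.4, -0.6, -4.8]
width: 0.268
time: 5.97
tool_pos: [0.4533, -0.5711, 0.4039]
tcp_rot: [-1.756, -1.823, -0.656]
wrist_force: [0.8, 0.3, -3.8]
width: 0.267
t 5.97 tcp [ 0.4533 -0.5711  0.4039] F [ 0.8  0.3 -3.8] w 0.267
N 5 slide [-0.674, 0.894, 0.2] angular [-0.018, 0.018, -0.029] | total tool mm [-83.8, 112.2, 25.0] deg [-0.36, 0.35, -0.59]
```

```bash

python3 -m creep '[{"slide":[-0.5,0.89,0.2],"angular":[0,0,0]},{"slide":[-0.7,0.89,0.2],"angular":[0,0,0]},{"slide":[-0.7,0.89,0.2],"angular":[0,0,0]},{"slide":[-0.7,0.89,0.2],"angular":[0,0,0]},{"slide":[-0.6,0.7,0.2],"angular":[0,0,0]}]'
python3 -m creep '[{"slide":[0,0,0],"angular":[0,0,0]},{"slide":[0,0,0],"angular":[0,0,0]}]'
python3 -c "
from h import *
wshot('w4')
go([.56,-.47,.17],2.6,42,.058)"
```

```text
time: 6.38
tool_pos: [0.5631, -0.6074, 0.328]
tcp_rot: [-1.753, -1.823, -0.657]
wrist_force: [-0.1, -0.4, -4.6]
width: 0.266
time: 6.55
tool_pos: [0.5624, -0.6066, 0.3263]
tcp_rot: [-1.749, -1.82, -0.656]
wrist_force: [-1.1, -0.5, -4.0]
width: 0.264
t 6.6 tcp [ 0.5618 -0.6067  0.3285] F [ 0.3 -0.2 -3.6] w 0.266
N 1 slide [-0.18, 0.177, -0.152] angular [-0.137, 0.027, -0.136] | total tool mm [-4.5, 4.4, -3.8] deg [-0.55, 0.11, -0.54]
```

View pics/w4.png

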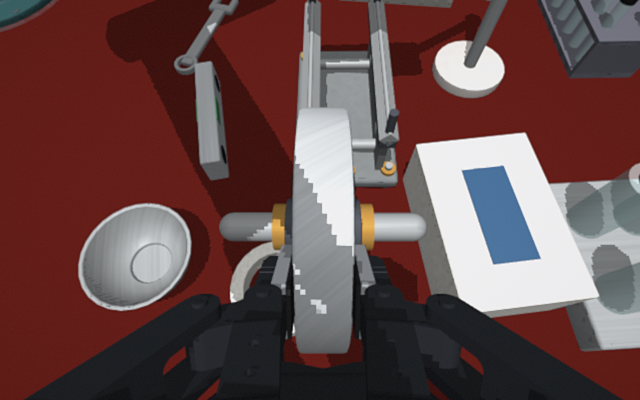

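```bash
python3 - <<'E'
from h import *
P=np.load('pics/w4_w.npz')['P']
k=(P[...,2]>.08)&(P[...,2]<.135)&(P[...,1]>-.38)&(P[...,1]<-.1)&(P[...,0]>.48)&(P[...,0]<.65)
v,u=np.where(k); q=P[k]
for y0 in np.arange(-.38,-.10,.02):
    for lo,hi in((.48,.563),(.563,.65)):
        s=q[(q[:,1]>y0)&(q[:,1]<y0+.02)&(q[:,0]>lo)&(q[:,0]<hi)]
        if len(s)>3: 
            t=s[s[:,2]>np.percentile(s[:,2],60)]; print(round(y0,2),len(s),np.round(np.median(t,0),4), np.round(s[:,0].min(),4),np.round(s[:,0].max(),4),np.round(s[:,2].max(),3))
L=(P[...,2]>.27)&(P[...,1]>-.35)&(P[...,0]>.4)&(P[...,0]<.7); print(L.sum())
# held rotor arbor
for uu in (235,250,400,415):
    c=P[205:245,uu]; print(uu,np.round(c[10::5],4).tolist())
E
python3 -c "
import cv2
im=cv2.imread('pics/w4.png');cv2.imwrite('pics/z4.png',cv2.resize(im[0:200,270:430],None,fx=3,fy=3))"
```

```text
-0.36 444 [ 0.6055 -0.3427  0.1126] 0.5971 0.615 0.123
-0.34 263 [ 0.6035 -0.3315  0.099 ] 0.5965 0.6146 0.123
-0.32 205 [ 0.5332 -0.3085  0.0989] 0.5241 0.5416 0.101
-0.32 293 [ 0.6041 -0.3096  0.0987] 0.596 0.6135 0.1
-0.3 297 [ 0.5323 -0.2903  0.0981] 0.5229 0.5413 0.101
-0.3 311 [ 0.6036 -0.2899  0.0983] 0.5946 0.613 0.101
-0.28 263 [ 0.5315 -0.2701  0.0982] 0.5222 0.5404 0.101
-0.28 289 [ 0.6026 -0.2705  0.0984] 0.594 0.6123 0.1
-0.26 246 [ 0.5307 -0.2504  0.0986] 0.5216 0.5395 0.101
-0.26 267 [ 0.602  -0.2497  0.0981] 0.5933 0.6115 0.101
-0.24 231 [ 0.5297 -0.2295  0.0983] 0.5206 0.5384 0.1
-0.24 238 [ 0.601  -0.2311  0.0983] 0.5926 0.611 0.101
-0.22 209 [ 0.5293 -0.2099  0.0986] 0.5201 0.5375 0.1
-0.22 232 [ 0.6003 -0.211   0.0981] 0.5919 0.6099 0.1
-0.2 194 [ 0.5283 -0.1901  0.0985] 0.519 0.5366 0.1
-0.2 216 [ 0.5997 -0.1897  0.0982] 0.5911 0.6093 0.1
-0.18 179 [ 0.5275 -0.1718  0.0986] 0.5186 0.5364 0.102
-0.18 199 [ 0.5981 -0.1705  0.0983] 0.5902 0.6082 0.101
-0.16 5 [ 0.5318 -0.1584  0.0944] 0.5313 0.5358 0.095
-0.16 21 [ 0.5988 -0.1586  0.0941] 0.5904 0.6074 0.096
0
235 [[0.5048, -0.459, 0.1756], [0.5058, -0.4626, 0.1774], [0.5062, -0.4655, 0.1774], [0.5062, -0.4679, 0.1761], [0.5061, -0.47, 0.174], [0.5054, -0.4715, 0.1701]]
250 [[0.5133, -0.459, 0.1765], [0.5138, -0.4622, 0.177], [0.5142, -0.4651, 0.177], [0.5143, -0.4675, 0.1757], [0.5143, -0.4698, 0.1742], [0.5134, -0.471, 0.1694]]
400 [[0.5953, -0.4555, 0.1755], [0.5951, -0.4586, 0.1757], [0.5951, -0.4612, 0.175], [nan, nan, nan], [0.5951, -0.4664, 0.1735], [0.5961, -0.4673, 0.1679]]
415 [[0.6039, -0.4545, 0.1738], [0.6032, -0.4584, 0.1761], [0.6031, -0.4611, 0.1755], [0.6033, -0.4634, 0.1739], [0.6037, -0.4653, 0.1714], [0.6045, -0.4667, 0.1672]]
```

View pics/z4.png

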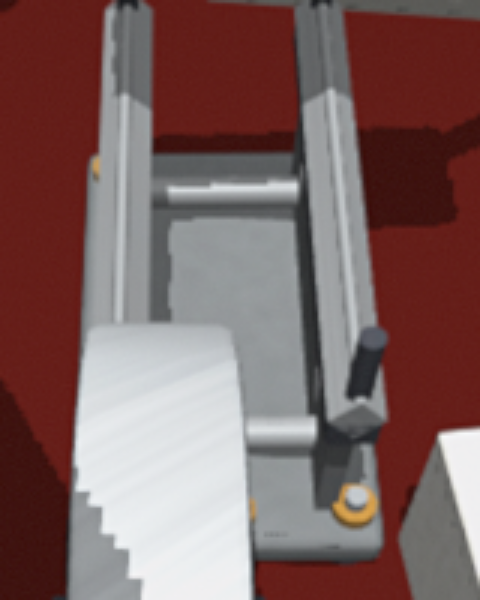

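```bash
cat >> h.py <<'E'
def goc(Ct,head,lean,c,v=1.0):
    Rt=pose([0,0,0],head,lean,0)[1]; goT(np.array(Ct)-Rt.apply(c),Rt,v)
E
python3 - <<'E'
from h import *
P=np.load('pics/w4_w.npz')['P']
for v in (130,160,200): 
    r=P[v,285:362]; k=np.isfinite(r[:,0])&(r[:,2]>.13)&(r[:,2]<.26); r=r[k]; print(v,np.round([r[0],r[-1]],4).tolist())
s=bot.read_state(); c=R.from_rotvec(s['tcp_rot']).inv().apply(np.array([.5565,-.4615,.1686])-s['tool_pos']); print(c)
goc([.5663,-.44,.145],2.4,42,c)
E
```

```text
130 [[0.5415, -0.4403, 0.2287], [0.5644, -0.4399, 0.2291]]
160 [[0.5419, -0.4575, 0.2317], [0.5658, -0.4554, 0.2297]]
200 [[0.5331, -0.4503, 0.1789], [0.5722, -0.4487, 0.1784]]
[0.00138485 0.00334463 0.21604537]
t 6.6 tcp [ 0.5618 -0.6067  0.3285] F [ 0.3 -0.2 -3.6] w 0.266
N 2 slide [-0.01, 0.168, 0.632] angular [-0.085, 0.014, -0.049] | total tool mm [-0.4, 8.5, 31.6] deg [-0.68, 0.11, -0.39]
```

```bash
python3 - <<'E'
from h import *
c=[.0014,.0009,.216]
goc([.5663,-.44,.145],2.4,42,c)
goc([.5663,-.252,.145],2.4,42,c)
E
```

```text
t 6.6 tcp [ 0.5618 -0.6067  0.3285] F [ 0.3 -0.2 -3.6] w 0.266
N 2 slide [-0.01, 0.217, 0.632] angular [-0.085, 0.014, -0.049] | total tool mm [-0.4, 11.0, 31.6] deg [-0.68, 0.11, -0.39]
t 6.6 tcp [ 0.5618 -0.6067  0.3285] F [ 0.3 -0.2 -3.6] w 0.266
N 7 slide [0.796, 0.108, 0.898] angular [-0.024, 0.004, -0.014] | total tool mm [139.4, 19.4, 156.9] deg [-0.68, 0.11, -0.39]
```

```bash

python3 -m creep '[{"slide":[0,0.22,0.63],"angular":[-0.09,0,-0.05]},{"slide":[0,0.22,0.63],"angular":[-0.09,0,-0.05]},{"slide":[0.4,0,0.44],"angular":[0,0,0]},{"slide":[0.8,0.05,0.9],"angular":[0,0,0]},{"slide":[0.8,0.06,0.9],"angular":[0,0,0]}]'
python3 -m creep '[{"slide":[0.8,0.06,0.9],"angular":[0,0,0]},{"slide":[0.8,0.06,0.9],"angular":[0,0,0]},{"slide":[0.8,0.06,0.9],"angular":[0,0,0]},{"slide":[0.4,0,0.4],"angular":[0,0,0]},{"slide":[0,0,0],"angular":[0,0,0]}]'
python3 -c "
from h import *
c=[.0014,.0009,.216]
goc([.5663,-.252,.145],2.4,42,c)"
```

```text
time: 7.02
tool_pos: [0.5702, -0.5107, 0.2999]
tcp_rot: [-1.758, -1.831, -0.673]
wrist_force: [1.7, 0.3, -3.6]
width: 0.261
time: 7.43
tool_pos: [0.5711, -0.4031, 0.2892]
tcp_rot: [-1.751, -1.832, -0.672]
wrist_force: [-0.9, 0.7, -5.1]
width: 0.263
t 7.43 tcp [ 0.5711 -0.4031  0.2892] F [-0.9  0.7 -5.1] w 0.263
N 1 slide [0.577, 0.027, -0.309] angular [0.007, 0.038, 0.05] | total tool mm [14.4, 0.7, -7.7] deg [0.03, 0.15, 0.2]
```

```bash
python3 - <<'E'
from h import *
p,P,T=wshot('w5')
print(bot.read_state()['tool_pos'])
for uu in (230,240,250,400,410,418):
    c=P[195:250,uu]; k=(c[:,2]>.09); c=c[k]; i=np.nanargmax(c[:,2]); print(uu,len(c),np.round(c[i],4),np.round(c[0],4),np.round(c[-1],4))
for v in (130,160): 
    r=P[v,285:362]; k=np.isfinite(r[:,0])&(r[:,2]>.13)&(r[:,2]<.26); r=r[k]; print(v,np.round([r[0],r[-1]],4).tolist())
E
```

```text
[ 0.57124625 -0.40491776  0.28934758]
230 28 [ 0.5145 -0.2585  0.1397] [ 0.5123 -0.2532  0.134 ] [ 0.5139 -0.268   0.1308]
240 29 [ 0.52   -0.2598  0.1392] [ 0.5184 -0.2537  0.1359] [ 0.5192 -0.268   0.1297]
250 29 [ 0.5255 -0.2583  0.1403] [ 0.5239 -0.2534  0.1356] [ 0.5246 -0.2675  0.1289]
400 29 [ 0.6063 -0.2576  0.1401] [ 0.6078 -0.2493  0.1347] [ 0.6081 -0.264   0.1293]
410 29 [ 0.6116 -0.2585  0.14  ] [ 0.6131 -0.2497  0.1362] [ 0.6133 -0.2642  0.1308]
418 25 [ 0.616  -0.257   0.1398] [ 0.6171 -0.2512  0.1372] [ 0.6179 -0.2628  0.1307]
130 [[0.5521, -0.2369, 0.1909], [0.575, -0.2362, 0.1914]]
160 [[0.5524, -0.2542, 0.1942], [0.5761, -0.2538, 0.1951]]
```

View pics/w5.png

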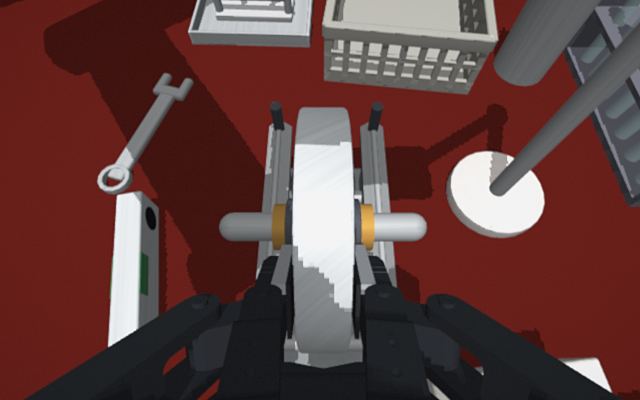

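```bash

python3 -m creep '[{"slide":[-0.19,0.04,0.36],"angular":[0,0,0]},{"slide":[-0.2,0.04,0.37],"angular":[0,0,0]},{"slide":[0,0,0],"angular":[0,0,0]},{"slide":[0,0,0],"angular":[0,0,0]}]'
python3 - <<'E'
from h import *
p,P,T=wshot('w6')
s=bot.read_state(); print(s['tool_pos'],s['wrist_force'])
for uu in (230,240,250,400,410,418):
    c=P[195:250,uu]; k=(c[:,2]>.09); c=c[k]; i=np.nanargmax(c[:,2]); print(uu,len(c),np.round(c[i],4))
E
```

```text
time: 7.82
tool_pos: [0.5734, -0.4019, 0.2657]
tcp_rot: [-1.754, -1.828, -0.672]
wrist_force: [-0.0, 0.1, -4.8]
width: 0.267
[ 0.573473   -0.40190138  0.26591039] [-0.04792858 -0.40909372 -5.23998975]
230 28 [ 0.517  -0.2571  0.1165]
240 29 [ 0.5228 -0.2598  0.1165]
250 38 [ 0.5284 -0.2617  0.1161]
400 29 [ 0.6087 -0.257   0.1166]
410 29 [ 0.6146 -0.2523  0.1157]
418 25 [ 0.6186 -0.2547  0.1163]
```

```bash

python3 -m creep '[{"slide":[-0.03,0,0.03],"angular":[0,0,0]},{"slide":[0,0,0],"angular":[0,0,0]},{"slide":[0,0,0],"angular":[0,0,0]}]'
python3 -m creep '[{"slide":[-0.03,0,0.03],"angular":[0,0,0]},{"slide":[0,0,0],"angular":[0,0,0]},{"slide":[0,0,0],"angular":[0,0,0]}]'
```

```text
time: 8.12
tool_pos: [0.5738, -0.4016, 0.2657]
tcp_rot: [-1.754, -1.83, -0.672]
wrist_force: [-1.7, -0.5, -3.9]
width: 0.263
time: 8.37
tool_pos: [0.5739, -0.4015, 0.2653]
tcp_rot: [-1.753, -1.83, -0.672]
wrist_force: [-0.4, -1.6, -1.5]
width: 0.267
```

```bash

python3 -m creep '[{"slide":[-0.03,0,0.03],"angular":[0,0,0]},{"slide":[0,0,0],"angular":[0,0,0]},{"slide":[0,0,0],"angular":[0,0,0]}]'
python3 -c "
from h import *
wshot('w7')"
python3 -m creep '[{"slide":[0,0,0],"angular":[0,0,0]},{"slide":[0,0,0],"angular":[0,0,0]}]' -0.2
python3 - <<'E'
from h import *
p,P,T=wshot('w8')
s=bot.read_state(); print(s['tool_pos'],s['wrist_force'],s['width'])
E
```

```text
time: 8.62
tool_pos: [0.5739, -0.4017, 0.2649]
tcp_rot: [-1.753, -1.83, -0.673]
wrist_force: [-2.0, -2.4, 4.8]
width: 0.262
time: 8.83
tool_pos: [0.574, -0.4011, 0.2635]
tcp_rot: [-1.753, -1.83, -0.673]
wrist_force: [0.2, -0.6, 0.1]
width: 0.534
[ 0.57399019 -0.40101713  0.26326129] [ 0.40852647  0.03890753 -0.1735223 ] 0.5965321370399903
```

View pics/w8.png

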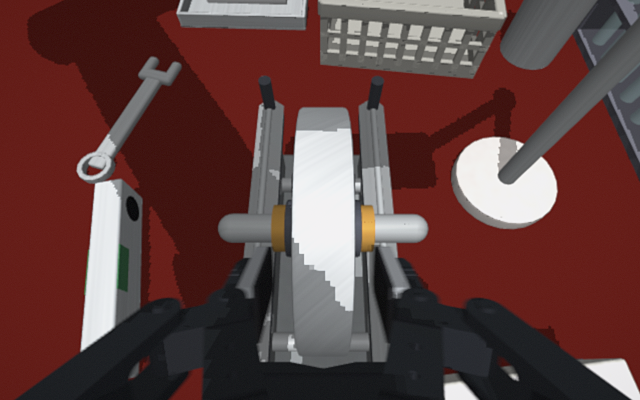

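```bash

python3 -m creep '[{"slide":[0,0,-0.6],"angular":[0,0,0]},{"slide":[0,0,-0.8],"angular":[0,0,0]},{"slide":[0,0,0],"angular":[0,0,0]},{"slide":[0,0,0],"angular":[0,0,0]}]'
python3 - <<'E'
from h import *
wshot('w9')
E
python3 -m creep '[{"slide":[0,0,0],"angular":[0,0,0]},{"slide":[0,0,0],"angular":[0,0,0]},{"slide":[0,0,0],"angular":[0,0,0]},{"slide":[0,0,0],"angular":[0,0,0]},{"slide":[0,0,0],"angular":[0,0,0]}]'
python3 - <<'E'
from h import *
wshot('w10'); shot('scene','s10')
E
python3 -m creep '[{"slide":[0,0,0],"angular":[0,0,0]},{"slide":[0,0,0],"angular":[0,0,0]},{"slide":[0,0,0],"angular":[0,0,0]},{"slide":[0,0,0],"angular":[0,0,0]},{"slide":[0,0,0],"angular":[0,0,0]}]'
python3 - <<'E'
from h import *
wshot('w11'); shot('scene','s11')
a=[cv2.imread(f'pics/w{i}.png') for i in (9,10,11)]
for i in range(2): print(np.abs(a[i].astype(int)-a[i+1]).mean())
for n in ('w9','w10','w11'):
    P=np.load(f'pics/{n}_w.npz')['P']
    k=(P[...,2]>.1)&(abs(P[...,0]-.515)<.012)&(abs(P[...,1]+.252)<.06); q=P[k]; k2=q[:,2]>q[:,2].max()-.003; print(n,k.sum(),np.round(np.nanmedian(q[k2],0),4))
cv2.imwrite('pics/cmp.png',np.hstack([x[80:330,180:450] for x in a]))
E
```

```text
time: 9.22
tool_pos: [0.5752, -0.4258, 0.2913]
tcp_rot: [-1.756, -1.832, -0.673]
wrist_force: [0.3, 0.2, -0.5]
width: 0.6
time: 9.68
tool_pos: [0.5748, -0.4244, 0.2894]
tcp_rot: [-1.753, -1.829, -0.672]
wrist_force: [-0.5, -0.2, 0.4]
width: 0.599
time: 10.2
tool_pos: [0.5748, -0.4247, 0.2898]
tcp_rot: [-1.753, -1.83, -0.672]
wrist_force: [0.1, -0.0, 0.4]
width: 0.602
6.47115625
2.1632734375
w9 530 [ 0.5209 -0.2603  0.1146]
w10 534 [ 0.521  -0.2602  0.1146]
w11 525 [ 0.5208 -0.2602  0.1145]
```

View pics/cmp.png

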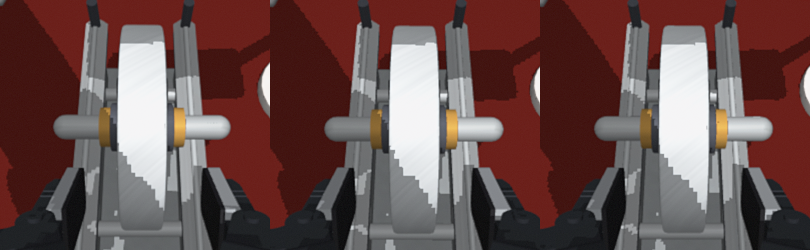

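```bash

python3 -m creep '[{"slide":[0,0,0.7],"angular":[0,0,0]},{"slide":[0,0,0.7],"angular":[0,0,0]},{"slide":[0,0,0],"angular":[0,0,0]}]'
python3 -m creep '[{"slide":[0,0,0],"angular":[0,0,0]},{"slide":[0,0,0],"angular":[0,0,0]},{"slide":[0,0,0],"angular":[0,0,0]}]' 1 80
python3 - <<'E'
from h import *
s=bot.read_state(); Rr=R.from_rotvec(s['tcp_rot']); C=np.array([.566,-.2565,.108]); c=Rr.inv().apply(C-s['tool_pos']); print(c, s['tool_pos']+Rr.apply([.0014,.0009,.216]), s['wrist_force'])
goc(C+[0,0,.006],2.4,56,c)
E
```

```text
time: 10.55
tool_pos: [0.5731, -0.3993, 0.2608]
tcp_rot: [-1.75, -1.826, -0.671]
wrist_force: [-0.9, 0.1, -0.7]
width: 0.601
time: 10.8
tool_pos: [0.5742, -0.4023, 0.2649]
tcp_rot: [-1.755, -1.831, -0.673]
wrist_force: [-0.6, 0.4, -0.5]
width: 0.262
[ 0.00447561 -0.00262958  0.2142144 ] [ 0.56958388 -0.25745809  0.10463199] [-0.62777349  0.43903026 -0.45076511]
t 10.8 tcp [ 0.5742 -0.4023  0.2649] F [-0.6  0.4 -0.5] w 0.262
N 4 slide [-0.488, 0.005, -0.013] angular [0.009, 0.891, 0.008] | total tool mm [-48.6, 0.5, 3.2] deg [0.15, 14.26, 0.13]
```

```bash

python3 -m creep '[{"slide":[0.16,0,-0.18],"angular":[0,0,0]},{"slide":[-0.53,0,0.03],"angular":[0,0.89,0]},{"slide":[-0.53,0,0.03],"angular":[0,0.89,0]},{"slide":[-0.53,0,0.03],"angular":[0,0.89,0]},{"slide":[-0.53,0,0.03],"angular":[0,0.89,0]}]'
python3 -m creep '[{"slide":[0,0,0],"angular":[0,0,0]},{"slide":[0,0,0],"angular":[0,0,0]},{"slide":[0,0,0],"angular":[0,0,0]}]'
python3 - <<'E'
from h import *
p,P,T=wshot('w12')
s=bot.read_state();
goc([.566,-.2565,.109],2.4,56,[.0045,-.0026,.2142])
for uu in (230,240,250,400,410,418):
    c=P[195:250,uu]; k=(c[:,2]>.09); c=c[k]; i=np.nanargmax(c[:,2]); print(uu,len(c),np.round(c[i],4))
E
```

```text
time: 11.22
tool_pos: [0.5754, -0.4364, 0.229]
tcp_rot: [-1.591, -1.661, -0.85]
wrist_force: [-0.5, 0.3, -4.6]
width: 0.26
time: 11.47
tool_pos: [0.5755, -0.4353, 0.2293]
tcp_rot: [-1.592, -1.662, -0.848]
wrist_force: [0.4, 0.1, -4.1]
width: 0.262
t 11.52 tcp [ 0.5757 -0.4351  0.2301] F [-0.7 -0.3 -4.3] w 0.264
N 1 slide [-0.193, 0.016, 0.072] angular [0.024, 0.019, 0.038] | total tool mm [-4.8, 0.4, 1.8] deg [0.1, 0.08, 0.15]
230 28 [ 0.5181 -0.2601  0.1198]
240 29 [ 0.5233 -0.2587  0.1201]
250 37 [ 0.5286 -0.2579  0.1202]
400 28 [ 0.6098 -0.2545  0.1203]
410 28 [ 0.6152 -0.2552  0.1197]
418 26 [ 0.6195 -0.2546  0.1201]
```

View pics/w12.png

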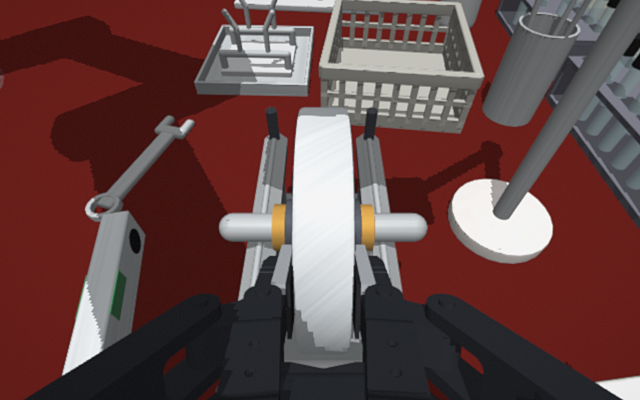

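```bash

python3 -m creep '[{"slide":[-0.12,0,0.08],"angular":[0,0,0]},{"slide":[-0.03,0,0.02],"angular":[0,0,0]},{"slide":[0,0,0],"angular":[0,0,0]},{"slide":[0,0,0],"angular":[0,0,0]}]'
python3 -m creep '[{"slide":[-0.03,0,0.02],"angular":[0,0,0]},{"slide":[0,0,0],"angular":[0,0,0]},{"slide":[0,0,0],"angular":[0,0,0]}]'
```

```text
time: 11.85
tool_pos: [0.5755, -0.4348, 0.225]
tcp_rot: [-1.59, -1.661, -0.849]
wrist_force: [0.4, 0.7, -4.5]
width: 0.264
time: 12.1
tool_pos: [0.5755, -0.4351, 0.2243]
tcp_rot: [-1.59, -1.66, -0.85]
wrist_force: [-0.6, 0.4, -0.4]
width: 0.266
```

Contact; release, back off and watch again.

```bash

python3 -m creep '[{"slide":[-0.02,0,0.01],"angular":[0,0,0]},{"slide":[0,0,0],"angular":[0,0,0]}]'
python3 -m creep '[{"slide":[0,0,0],"angular":[0,0,0]},{"slide":[0,0,0],"angular":[0,0,0]},{"slide":[0,0,0],"angular":[0,0,0]}]' -0.2
python3 -c "
from h import *
wshot('w13')"
python3 -m creep '[{"slide":[0,0,0],"angular":[0,0,0]},{"slide":[0,0,0],"angular":[0,0,0]},{"slide":[0,0,0],"angular":[0,0,0]},{"slide":[0,0,0],"angular":[0,0,0]},{"slide":[0,0,0],"angular":[0,0,0]}]'
python3 -c "
from h import *
wshot('w14')"
python3 -m creep '[{"slide":[0,0,0],"angular":[0,0,0]},{"slide":[0,0,0],"angular":[0,0,0]},{"slide":[0,0,0],"angular":[0,0,0]},{"slide":[0,0,0],"angular":[0,0,0]}]'
python3 - <<'E'
from h import *
wshot('w15')
for n in ('w13','w14','w15'):
    P=np.load(f'pics/{n}_w.npz')['P']
    k=(P[...,2]>.1)&(abs(P[...,0]-.515)<.012)&(abs(P[...,1]+.252)<.06); q=P[k]; k2=q[:,2]>q[:,2].max()-.003; print(n,k.sum(),np.round(np.nanmedian(q[k2],0),4))
a=[cv2.imread(f'pics/w{i}.png') for i in (13,14,15)]
cv2.imwrite('pics/cmp2.png',np.hstack([x[80:350,200:450] for x in a]))
E
```

```text
time: 12.27
tool_pos: [0.5754, -0.4353, 0.224]
tcp_rot: [-1.589, -1.66, -0.851]
wrist_force: [-0.4, -1.1, 2.8]
width: 0.265
time: 12.52
tool_pos: [0.5753, -0.4352, 0.2229]
tcp_rot: [-1.59, -1.66, -0.849]
wrist_force: [-0.1, -1.0, -0.3]
width: 0.6
time: 12.98
tool_pos: [0.5754, -0.4352, 0.2229]
tcp_rot: [-1.59, -1.66, -0.849]
wrist_force: [-0.6, -0.6, 0.5]
width: 0.598
time: 13.37
tool_pos: [0.5754, -0.4352, 0.223]
tcp_rot: [-1.59, -1.66, -0.849]
wrist_force: [-0.5, -0.0, 0.2]
width: 0.6
w13 732 [ 0.5207 -0.2609  0.1145]
w14 734 [ 0.5208 -0.2608  0.1146]
w15 736 [ 0.5208 -0.261   0.1145]
```

View pics/cmp2.png

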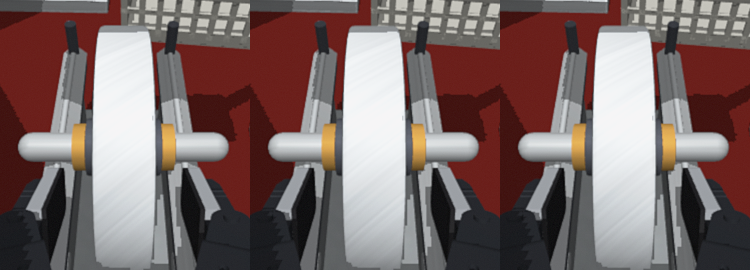

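```bash

python3 -m creep '[{"slide":[0,0,0],"angular":[0,0,0]},{"slide":[0,0,0],"angular":[0,0,0]},{"slide":[0,0,0],"angular":[0,0,0]}]' 1 80
python3 -m creep '[{"slide":[0.5,0,-0.33],"angular":[0,0,0]},{"slide":[0.94,0,-0.63],"angular":[0,0,0]},{"slide":[0.94,0,-0.63],"angular":[0,0,0]},{"slide":[0.4,0,-0.28],"angular":[0,0,0]},{"slide":[0,0,0],"angular":[0,0,0]}]'
python3 - <<'E'
from h import *
goc([.41,-.25,.20],2.4,56,[.0032,-.0006,.215])
E
```

```text
time: 13.67
tool_pos: [0.5753, -0.4353, 0.2231]
tcp_rot: [-1.59, -1.66, -0.849]
wrist_force: [-0.3, -0.5, 1.2]
width: 0.265
time: 14.08
tool_pos: [0.576, -0.4361, 0.3117]
tcp_rot: [-1.593, -1.668, -0.85]
wrist_force: [0.5, -1.5, -4.4]
width: 0.267
t 14.08 tcp [ 0.576  -0.4361  0.3117] F [ 0.5 -1.5 -4.4] w 0.267
N 7 slide [0.072, -0.899, 0.039] angular [0.009, 0.01, 0.013] | total tool mm [13.0, -157.4, 6.6] deg [0.25, 0.28, 0.35]
```

```bash

python3 -m creep '[{"slide":[0,-0.6,0],"angular":[0,0,0]},{"slide":[0,-1,0],"angular":[0,0,0]},{"slide":[0,-1,0],"angular":[0,0,0]},{"slide":[0,-1,0],"angular":[0,0,0]},{"slide":[0,-1,0],"angular":[0,0,0]}]'
python3 -m creep '[{"slide":[0,-1,0],"angular":[0,0,0]},{"slide":[0.3,-0.6,0.2],"angular":[0,0,0]}]'
python3 - <<'E'
from h import *
goc([.452,.118,.22],0.6,45,[.0032,-.0006,.215])
E
```

```text
time: 14.5
tool_pos: [0.4589, -0.4396, 0.3043]
tcp_rot: [-1.591, -1.659, -0.847]
wrist_force: [0.0, 0.0, -3.8]
width: 0.265
time: 14.67
tool_pos: [0.4172, -0.434, 0.3071]
tcp_rot: [-1.593, -1.657, -0.846]
wrist_force: [-0.2, -0.7, -3.7]
width: 0.262
t 14.67 tcp [ 0.4172 -0.434   0.3071] F [-0.2 -0.7 -3.7] w 0.262
N 12 slide [0.996, 0.158, 0.897] angular [-0.029, -0.231, 0.021] | total tool mm [273.1, 52.9, 293.4] deg [-1.37, -11.06, 1.03]
```

```bash

python3 -m creep '[{"slide":[0.6,0.05,0.5],"angular":[0,0,0]},{"slide":[0.98,0.1,0.88],"angular":[-0.03,-0.23,0.02]},{"slide":[0.98,0.15,0.88],"angular":[-0.03,-0.23,0.02]},{"slide":[0.98,0.15,0.88],"angular":[-0.03,-0.23,0.02]},{"slide":[0.98,0.15,0.88],"angular":[-0.03,-0.23,0.02]}]'
python3 -m creep '[{"slide":[0.98,0.15,0.88],"angular":[-0.03,-0.23,0.02]},{"slide":[0.98,0.15,0.88],"angular":[-0.03,-0.23,0.02]},{"slide":[0.98,0.15,0.88],"angular":[-0.03,-0.23,0.02]},{"slide":[0.98,0.15,0.88],"angular":[-0.03,-0.23,0.02]}]'
python3 - <<'E'
from h import *
wshot('w16')
goc([.452,.118,.22],0.6,45,[.0032,-.0006,.215])
E
```

```text
time: 15.08
tool_pos: [0.4286, -0.2844, 0.343]
tcp_rot: [-1.645, -1.697, -0.809]
wrist_force: [0.2, 0.9, -4.2]
width: 0.265
time: 15.42
tool_pos: [0.4398, -0.1537, 0.364]
tcp_rot: [-1.697, -1.735, -0.768]
wrist_force: [0.5, 0.0, -4.8]
width: 0.27
t 15.47 tcp [ 0.4396 -0.1493  0.3651] F [-1.6  3.2 -2.7] w 0.264
N 4 slide [0.797, 0.168, 0.799] angular [-0.03, -0.243, 0.04] | total tool mm [77.6, 17.4, 81.8] deg [-0.49, -3.89, 0.64]
```

View pics/w16.png

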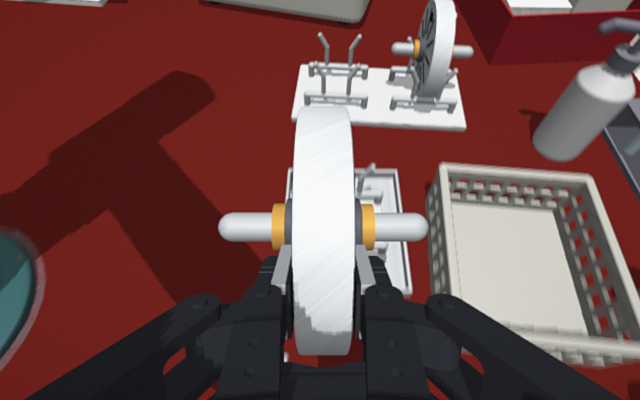

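```bash
python3 - <<'E'
from h import *
im=cv2.imread('pics/w12.png'); cv2.imwrite('pics/z12.png',cv2.resize(im[0:110,180:330],None,fx=5,fy=5,interpolation=cv2.INTER_CUBIC))
for n in ('w12','w15'):
    P=np.load(f'pics/{n}_w.npz')['P']
    reg=(P[...,0]>.35)&(P[...,0]<.55)&(P[...,1]>.0)&(P[...,1]<.24)
    for lo,hi in((.015,.04),(.045,.085),(.085,.1)):
        k=reg&(P[...,2]>lo)&(P[...,2]<hi); q=P[k]; print(n,lo,k.sum(),np.round(q.mean(0),4) if len(q) else '',np.round(q.min(0),3) if len(q) else '',np.round(q.max(0),3) if len(q) else '')
    v,u=np.where(reg&(P[...,2]>.075)); 
    for a,b in list(zip(v,u))[::6]: print(b,a,np.round(P[a,b],4))
E
```

```text
w12 0.015 1968 [0.4608 0.1047 0.0255] [0.384 0.034 0.015] [0.535 0.207 0.04 ]
w12 0.045 570 [0.4587 0.1079 0.0649] [0.428 0.08  0.045] [0.493 0.157 0.085]
w12 0.085 45 [0.4595 0.084  0.087 ] [0.427 0.081 0.085] [0.492 0.088 0.09 ]
240 0 [0.4357 0.1521 0.075 ]
222 10 [0.4288 0.0839 0.0887]
221 11 [0.427  0.0847 0.0872]
269 11 [0.487  0.0869 0.0874]
222 12 [0.4282 0.0839 0.0863]
270 12 [0.4886 0.0844 0.0873]
224 13 [0.4308 0.0831 0.0855]
271 13 [0.49   0.0826 0.0868]
224 14 [0.4312 0.0808 0.0853]
269 14 [0.4871 0.0843 0.0849]
224 15 [0.43   0.0838 0.0828]
268 15 [0.4858 0.0838 0.0839]
224 16 [0.4304 0.0818 0.0825]
267 16 [0.4842 0.0846 0.0823]
273 16 [0.4917 0.0854 0.0821]
229 17 [0.4358 0.084  0.0805]
271 17 [0.4896 0.0822 0.0822]
229 18 [0.4356 0.0838 0.0793]
269 18 [0.4871 0.0813 0.0813]
228 19 [0.4346 0.0823 0.0787]
268 19 [0.4853 0.0833 0.0793]
228 20 [0.4343 0.0822 0.0775]
267 20 [0.4842 0.0816 0.0788]
228 21 [0.4342 0.0817 0.0765]
266 21 [0.4824 0.0836 0.0766]
266 22 [0.4822 0.0841 0.0752]
w15 0.015 1995 [0.4604 0.1032 0.0256] [0.385 0.033 0.015] [0.535 0.206 0.04 ]
w15 0.045 54
[... 209 characters left out ...]
 0.0834 0.0874]
272 7 [0.4914 0.0854 0.0877]
225 8 [0.4323 0.0858 0.0853]
221 9 [0.428  0.0825 0.0854]
227 9 [0.4346 0.0857 0.0842]
273 9 [0.4926 0.0839 0.086 ]
226 10 [0.4341 0.0823 0.0844]
272 10 [0.4915 0.0824 0.0854]
226 11 [0.4333 0.0841 0.0825]
270 11 [0.4891 0.0811 0.0847]
225 12 [0.4323 0.0825 0.0819]
268 12 [0.4862 0.0829 0.0828]
225 13 [0.4319 0.0831 0.0805]
267 13 [0.4845 0.0842 0.081 ]
224 14 [0.4303 0.0832 0.0792]
230 14 [0.4371 0.0857 0.0784]
271 14 [0.4892 0.0855 0.0794]
230 15 [0.4373 0.0843 0.0778]
270 15 [0.4882 0.083  0.0792]
230 16 [0.4375 0.0828 0.0772]
268 16 [0.4856 0.0828 0.0781]
229 17 [0.4358 0.0835 0.0757]
268 17 [0.4858 0.0813 0.0775]
267 18 [0.484  0.0833 0.0754]
```

View pics/z12.png

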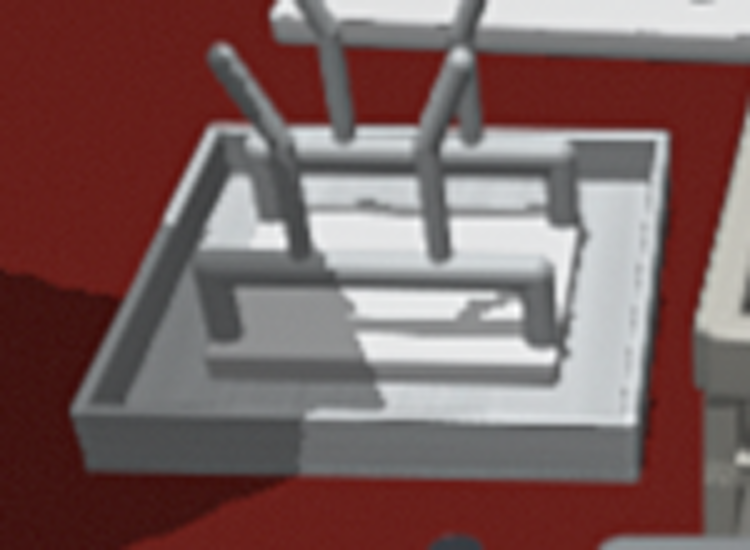

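```bash
python3 - <<'E'
from h import *
for n in ('w5','w12','w15'):
    P=np.load(f'pics/{n}_w.npz')['P']
    for y0,y1 in((.07,.1),(.14,.17)):
      for x0,x1 in((.41,.459),(.461,.51)):
        for z0,z1 in ((.05,.066),(.084,.092)):
          k=(P[...,0]>x0)&(P[...,0]<x1)&(P[...,1]>y0)&(P[...,1]<y1)&(P[...,2]>z0)&(P[...,2]<z1)
          if k.sum(): print(n,z0,k.sum(),np.round(np.median(P[k],0),4))
    k=(abs(P[...,2]-.022)<.006)&(P[...,0]>.37)&(P[...,0]<.55)&(P[...,1]>.02)&(P[...,1]<.05); q=P[k]; 
    if len(q)>20: print('front rim',np.polyfit(q[:,0],q[:,1],1))
E
```

```text
front rim [0.00698851 0.03447764]
w12 0.05 70 [0.4416 0.0832 0.058 ]
w12 0.084 28 [0.4308 0.0838 0.0863]
w12 0.05 65 [0.4795 0.0832 0.0579]
w12 0.084 29 [0.4899 0.0837 0.0865]
w12 0.05 58 [0.4409 0.1527 0.0582]
w12 0.05 24 [0.4807 0.1535 0.0626]
front rim [0.00651965 0.03475224]
w15 0.05 66 [0.4416 0.0832 0.0578]
w15 0.084 29 [0.4308 0.083  0.0864]
w15 0.05 70 [0.4796 0.0834 0.0587]
w15 0.084 27 [0.4899 0.084  0.0863]
w15 0.05 59 [0.4409 0.1531 0.0582]
w15 0.05 25 [0.4798 0.1537 0.0605]
front rim [0.00358184 0.03597947]
```

```bash
cat >> h.py <<'E'
from scipy.optimize import least_squares
def rotc(n,rows=range(112,345),u0=293,u1=353,zr=(.0,.5)):
    P=np.load(f'pics/{n}_w.npz')['P']; T=np.load(f'pics/{n}_w.npz')['T']
    Tt=T@np.linalg.inv(imaging.camera_model('wrist')['tool_from_camera']); Q=(P-Tt[:3,3])@Tt[:3,:3]
    c=Q[list(rows)][:,u0+8:u1-8].reshape(-1,3); c=c[np.isfinite(c[:,0])]; c=c[c[:,2]<.4]
    f=least_squares(lambda p:np.hypot(c[:,0]-p[0],c[:,2]-p[1])-.065,[0,.21],loss='soft_l1',f_scale=.002)
    ys=[]
    for v in range(130,240,5):
        r=Q[v,u0-25:u1+25]; rr=np.hypot(r[:,0]-f.x[0],r[:,2]-f.x[1]); k=np.isfinite(rr)&(abs(rr-.065)<.006)
        if k.sum()>10: ys.append([r[k,1].min(),r[k,1].max()])
    ys=np.median(ys,0); ct=np.array([f.x[0],ys.mean(),f.x[1]]); print('c tool',np.round(ct,4),'edges',np.round(ys,4),'rms',np.sqrt(np.mean(f.fun**2)).round(5),'world',np.round(Tt[:3,:3]@ct+Tt[:3,3],4)); return ct
E
python3 -m creep '[{"slide":[0.8,0.2,0.75],"angular":[-0.03,-0.24,0.04]},{"slide":[0.8,0.2,0.75],"angular":[-0.03,-0.24,0.04]},{"slide":[0.8,0.2,0.75],"angular":[-0.03,-0.24,0.04]},{"slide":[0.6,0.2,0.7],"angular":[-0.03,-0.24,0.04]},{"slide":[0,0,0],"angular":[0,0,0]}]'
python3 -m creep '[{"slide":[0,0,0],"angular":[0,0,0]},{"slide":[0,0,0],"angular":[0,0,0]}]'
python3 - <<'E'
from h import *
p,P,T=wshot('w17')
for n in('w12','w15','w17'): c=rotc(n)
goc([.460,.1185,.175],0.4,45,c)
E
```

```text
time: 15.88
tool_pos: [0.4578, -0.0469, 0.3691]
tcp_rot: [-1.75, -1.769, -0.722]
wrist_force: [-0.4, -0.5, -4.8]
width: 0.266
time: 16.05
tool_pos: [0.4582, -0.05, 0.3694]
tcp_rot: [-1.753, -1.768, -0.722]
wrist_force: [-0.1, -0.4, -3.6]
width: 0.26
c tool [ 0.0026 -0.0004  0.2141] edges [-0.0123  0.0115] rms 0.00054 world [ 0.568  -0.2567  0.1113]
c tool [ 3.400e-03 -2.000e-04  2.124e-01] edges [-0.012   0.0117] rms 0.00054 world [ 0.5681 -0.2573  0.107 ]
c tool [ 0.0032 -0.0005  0.2127] edges [-0.0122  0.0113] rms 0.00054 world [0.4562 0.1022 0.2208]
t 16.1 tcp [ 0.4583 -0.0505  0.3695] F [ 0.5 -0.5 -4.5] w 0.271
N 2 slide [-0.425, 0.067, 0.887] angular [-0.007, 0.018, 0.002] | total tool mm [-21.2, 3.3, 44.4] deg [-0.06, 0.15, 0.02]
```

View pics/w17.png

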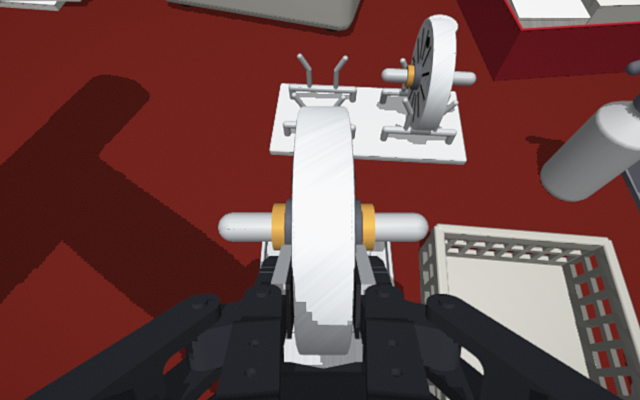

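```bash

python3 -m creep '[{"slide":[-0.42,0.07,0.88],"angular":[0,0.02,0]},{"slide":[-0.42,0.07,0.88],"angular":[0,0.02,0]},{"slide":[0,0,0],"angular":[0,0,0]},{"slide":[0,0,0],"angular":[0,0,0]}]'
python3 - <<'E'
from h import *
p,P,T=wshot('w18')
c=rotc('w18')
goc([.460,.1185,.105],0.4,45,c)
k=(P[...,0]>.4)&(P[...,0]<.52)&(P[...,1]>.05)&(P[...,1]<.19)&(P[...,2]>.04)&(P[...,2]<.092)
v,u=np.where(k); print(k.sum())
E
```

```text
time: 16.43
tool_pos: [0.4614, -0.0343, 0.3231]
tcp_rot: [-1.751, -1.762, -0.724]
wrist_force: [0.4, -0.1, -4.7]
width: 0.264
c tool [ 0.0033 -0.0005  0.2127] edges [-0.0122  0.0113] rms 0.00054 world [0.4593 0.1187 0.1753]
t 16.48 tcp [ 0.4621 -0.0345  0.3244] F [ 0.9  0.2 -4.3] w 0.267
N 3 slide [-0.67, -0.008, 0.674] angular [-0.001, -0.007, -0.001] | total tool mm [-50.3, -0.6, 50.6] deg [-0.02, -0.09, -0.01]
4
```

View pics/w18.png

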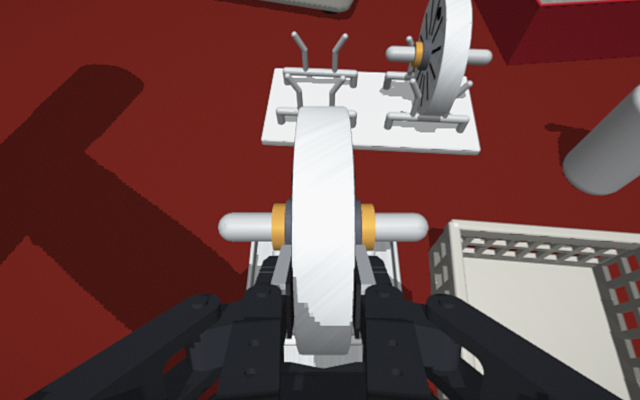

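```bash

python3 -m creep '[{"slide":[-0.5,0,0.5],"angular":[0,0,0]},{"slide":[-0.5,0,0.5],"angular":[0,0,0]},{"slide":[-0.5,0,0.5],"angular":[0,0,0]},{"slide":[-0.5,0,0.5],"angular":[0,0,0]},{"slide":[0,0,0],"angular":[0,0,0]}]'
python3 - <<'E'
from h import *
c=[.0033,-.0005,.2127]
goc([.460,.1185,.094],0.4,45,c)
E
```

```text
time: 16.9
tool_pos: [0.4616, -0.0345, 0.2522]
tcp_rot: [-1.753, -1.764, -0.725]
wrist_force: [-0.8, 0.6, -4.8]
width: 0.266
t 16.9 tcp [ 0.4616 -0.0345  0.2522] F [-0.8  0.6 -4.8] w 0.266
N 1 slide [-0.279, -0.002, 0.292] angular [-0.019, -0.008, -0.016] | total tool mm [-7.0, -0.0, 7.3] deg [-0.08, -0.03, -0.06]
```

```bash

python3 -m creep '[{"slide":[-0.14,0,0.14],"angular":[0,0,0]},{"slide":[-0.12,0,0.12],"angular":[0,0,0]},{"slide":[0,0,0],"angular":[0,0,0]},{"slide":[0,0,0],"angular":[0,0,0]}]'
python3 -m creep '[{"slide":[-0.04,0,0.04],"angular":[0,0,0]},{"slide":[0,0,0],"angular":[0,0,0]},{"slide":[0,0,0],"angular":[0,0,0]}]'
python3 - <<'E'
from h import *
p,P,T=wshot('w19')
c=rotc('w19')
E
```

```text
time: 17.23
tool_pos: [0.4627, -0.0341, 0.2455]
tcp_rot: [-1.752, -1.767, -0.729]
wrist_force: [-0.9, -0.3, -4.5]
width: 0.265
time: 17.48
tool_pos: [0.4624, -0.0338, 0.2435]
tcp_rot: [-1.751, -1.767, -0.728]
wrist_force: [0.7, 0.2, -4.9]
width: 0.265
c tool [ 0.0032 -0.0005  0.2127] edges [-0.0123  0.0113] rms 0.00054 world [0.4609 0.119  0.0955]
```

```bash

python3 -m creep '[{"slide":[-0.05,0,0.05],"angular":[0,0,0]},{"slide":[0,0,0],"angular":[0,0,0]},{"slide":[0,0,0],"angular":[0,0,0]}]'
python3 -m creep '[{"slide":[-0.03,0,0.03],"angular":[0,0,0]},{"slide":[0,0,0],"angular":[0,0,0]},{"slide":[0,0,0],"angular":[0,0,0]}]'
```

```text
time: 17.78
tool_pos: [0.4621, -0.0337, 0.2413]
tcp_rot: [-1.751, -1.766, -0.727]
wrist_force: [-0.2, 0.9, -4.9]
width: 0.261
time: 18.03
tool_pos: [0.4623, -0.0337, 0.2407]
tcp_rot: [-1.751, -1.766, -0.728]
wrist_force: [-1.2, -0.5, -0.6]
width: 0.266
```

Contact at seat height. Release, back out and look.

```bash

python3 -m creep '[{"slide":[-0.02,0,0.02],"angular":[0,0,0]},{"slide":[0,0,0],"angular":[0,0,0]}]'
python3 -m creep '[{"slide":[0,0,0],"angular":[0,0,0]},{"slide":[0,0,0],"angular":[0,0,0]},{"slide":[0,0,0],"angular":[0,0,0]}]' -0.2
python3 -m creep '[{"slide":[0,0,-0.6],"angular":[0,0,0]},{"slide":[0,0,-1],"angular":[0,0,0]},{"slide":[0,0,-1],"angular":[0,0,0]},{"slide":[0,0,-1],"angular":[0,0,0]},{"slide":[0,0,-1],"angular":[0,0,0]}]'
python3 - <<'E'
from h import *
p,P,T=wshot('w20')
go([.585,.3645,.093],-2.8,42,.165)
E
```

```text
time: 18.2
tool_pos: [0.4625, -0.0336, 0.2404]
tcp_rot: [-1.75, -1.766, -0.729]
wrist_force: [-1.6, 0.1, 4.0]
width: 0.267
time: 18.45
tool_pos: [0.4624, -0.0339, 0.2396]
tcp_rot: [-1.752, -1.767, -0.728]
wrist_force: [0.1, 1.0, -0.2]
width: 0.602
time: 18.87
tool_pos: [0.4626, -0.1158, 0.3216]
tcp_rot: [-1.752, -1.766, -0.727]
wrist_force: [0.8, -0.7, 0.4]
width: 0.603
t 18.92 tcp [ 0.4644 -0.1186  0.3254] F [ 0.8 -1.7  1.5] w 0.596
N 8 slide [1.0, 0.527, 0.917] angular [-0.059, -0.088, 0.08] | total tool mm [193.8, 111.9, 186.0] deg [-1.88, -2.83, 2.57]
```

View pics/w20.png

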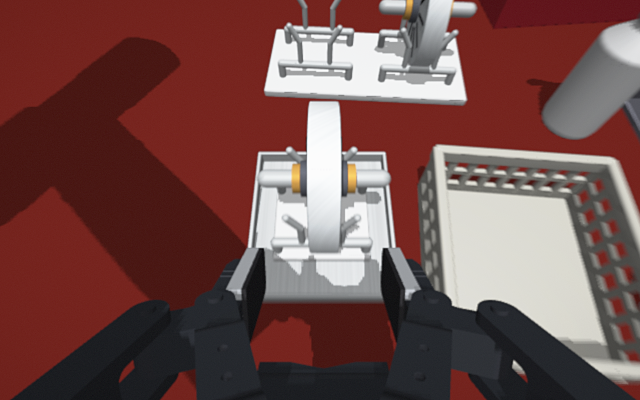

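```bash
python3 - <<'E'
from h import *
go([.585,.3645,.133],-2.8,42,.165)
E
```

```text
t 18.92 tcp [ 0.4644 -0.1186  0.3254] F [ 0.8 -1.7  1.5] w 0.596
N 9 slide [1.012, 0.469, 0.686] angular [-0.052, -0.079, 0.071] | total tool mm [222.0, 112.2, 157.6] deg [-1.88, -2.83, 2.57]
```

```bash

python3 -m creep '[{"slide":[0.8,0.2,0.4],"angular":[0,0,0]},{"slide":[1,0.47,0.65],"angular":[-0.06,-0.08,0.07]},{"slide":[1,0.47,0.65],"angular":[-0.06,-0.08,0.07]},{"slide":[1,0.47,0.7],"angular":[-0.06,-0.08,0.07]},{"slide":[1,0.47,0.7],"angular":[-0.06,-0.08,0.07]}]'
python3 -m creep '[{"slide":[1,0.6,0.8],"angular":[-0.06,-0.08,0.07]},{"slide":[1,0.6,0.8],"angular":[-0.06,-0.08,0.07]},{"slide":[1,0.6,0.8],"angular":[-0.06,-0.1,0.1]},{"slide":[0.8,0.6,0.8],"angular":[-0.06,-0.1,0.1]}]'
python3 - <<'E'
from h import *
go([.585,.3645,.093],-2.8,42,.165)
E
```

```text
time: 19.33
tool_pos: [0.5151, 0.0259, 0.3502]
tcp_rot: [-1.794, -1.759, -0.72]
wrist_force: [0.4, 0.8, -1.3]
width: 0.6
time: 19.67
tool_pos: [0.5787, 0.1491, 0.3574]
tcp_rot: [-1.838, -1.751, -0.708]
wrist_force: [1.3, -0.2, 0.3]
width: 0.597
t 19.67 tcp [0.5787 0.1491 0.3574] F [ 1.3 -0.2  0.3] w 0.597
N 1 slide [-0.679, -0.164, 0.824] angular [-0.058, -0.082, -0.01] | total tool mm [-17.0, -4.1, 20.6] deg [-0.23, -0.33, -0.04]
```

```bash

python3 -m creep '[{"slide":[-0.6,-0.16,0.7],"angular":[-0.06,-0.08,0]},{"slide":[0,0,0],"angular":[0,0,0]},{"slide":[0,0,0],"angular":[0,0,0]}]'
python3 - <<'E'
from h import *
p,P,T=wshot('w21')
print(bot.read_state()['tool_pos'])
for v in (115,130,150,187,220,245,260):
    r=P[v,290:380]; k=np.isfinite(r[:,0])&(r[:,2]>.09)&(r[:,2]<.17) 
    if k.sum()>3: print(v,np.where(k)[0][[0,-1]]+290, np.round(np.c_[r[k][0],r[k][-1]].T,4).tolist())
E
```

```text
time: 19.92
tool_pos: [0.5729, 0.1483, 0.3317]
tcp_rot: [-1.843, -1.753, -0.7]
wrist_force: [-0.3, -1.2, -0.7]
width: 0.598
[0.57346034 0.14768622 0.33293095]
115 [310 341] [[0.5736, 0.3942, 0.1482], [0.5968, 0.3916, 0.1498]]
130 [309 342] [[0.5725, 0.3761, 0.1538], [0.596, 0.3741, 0.1547]]
150 [308 343] [[0.5711, 0.3643, 0.146], [0.5963, 0.363, 0.1459]]
187 [290 379] [[0.5536, 0.3604, 0.0979], [0.6284, 0.3564, 0.098]]
220 [308 342] [[0.5689, 0.3156, 0.1317], [0.5926, 0.3143, 0.132]]
245 [309 341] [[0.5684, 0.3044, 0.1104], [0.592, 0.3033, 0.1102]]
```

View pics/w21.png

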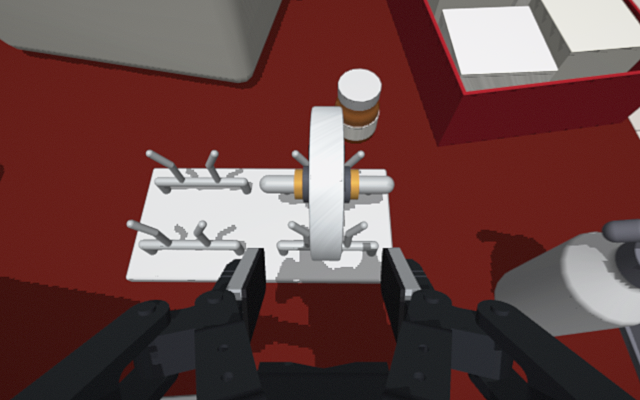

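```bash
python3 - <<'E'
from h import *
rotc('w21',range(112,255),308,343)
go([.5835,.3637,.093],-2.9,42,.056)
E
```

```text
c tool [0.0312 0.0012 0.2061] edges [-0.0104  0.0129] rms 0.01351 world [0.581  0.309  0.1993]
t 19.97 tcp [0.5735 0.1477 0.3329] F [-0.3  0.1  0.6] w 0.603
N 5 slide [0.001, -0.005, 0.896] angular [-0.012, 0.0, -0.005] | total tool mm [0.2, -0.4, 112.0] deg [-0.23, 0.01, -0.1]
```

```bash

python3 -m creep '[{"slide":[0,0.01,0.88],"angular":[-0.01,0,0]},{"slide":[0,0.01,0.88],"angular":[-0.01,0,0]},{"slide":[0,0.01,0.88],"angular":[-0.01,0,0]},{"slide":[0,0,0.88],"angular":[-0.01,0,0]},{"slide":[0,0,0.88],"angular":[0,0,0]}]'
python3 -m creep '[{"slide":[0,0,0],"angular":[0,0,0]},{"slide":[0,0,0],"angular":[0,0,0]},{"slide":[0,0,0],"angular":[0,0,0]},{"slide":[0,0,0],"angular":[0,0,0]}]' 1 80
python3 - <<'E'
from h import *
wshot('w22'); rotc('w22'); print(bot.read_state()['wrist_force'])
E
```

```text
time: 20.38
tool_pos: [0.5792, 0.2206, 0.2526]
tcp_rot: [-1.848, -1.753, -0.712]
wrist_force: [-0.2, 0.0, 0.8]
width: 0.6
time: 20.72
tool_pos: [0.5788, 0.2202, 0.2528]
tcp_rot: [-1.847, -1.754, -0.71]
wrist_force: [0.0, 0.6, -3.7]
width: 0.261
c tool [-0.0003 -0.0005  0.2159] edges [-0.0123  0.0112] rms 0.00737 world [0.586  0.3642 0.092 ]
[-0.75084347  0.03396061 -3.49551414]
```

View pics/w22.png

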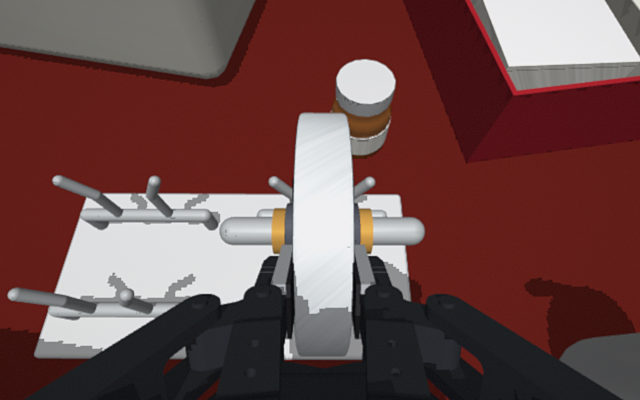

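```bash

python3 -m creep '[{"slide":[0.44,0,-0.48],"angular":[0,0,0]},{"slide":[0.87,0,-0.97],"angular":[0,0,0]},{"slide":[0.87,0,-0.97],"angular":[0,0,0]},{"slide":[0.87,0,-0.97],"angular":[0,0,0]},{"slide":[0.6,0,-0.97],"angular":[0,0,0]}]'
python3 - <<'E'
from h import *
goc([.41,-.25,.235],2.4,56,[0,-.0005,.2157])
E
```

```text
time: 21.18
tool_pos: [0.578, 0.2156, 0.3962]
tcp_rot: [-1.847, -1.755, -0.709]
wrist_force: [0.2, 0.8, -4.8]
width: 0.266
t 21.18 tcp [0.578  0.2156 0.3962] F [ 0.2  0.8 -4.8] w 0.266
N 21 slide [-0.873, -0.296, -0.874] angular [0.049, 0.167, -0.041] | total tool mm [-511.7, -126.7, -405.4] deg [4.1, 14.06, -3.45]
```

```bash

python3 -m creep '[{"slide":[-0.6,-0.2,-0.6],"angular":[0.05,0.17,-0.04]},{"slide":[-0.87,-0.3,-0.87],"angular":[0.05,0.17,-0.04]},{"slide":[-0.87,-0.3,-0.87],"angular":[0.05,0.17,-0.04]},{"slide":[-0.87,-0.3,-0.87],"angular":[0.05,0.17,-0.04]},{"slide":[-0.87,-0.3,-0.87],"angular":[0.05,0.17,-0.04]}]'
python3 -m creep '[{"slide":[-0.87,-0.3,-0.87],"angular":[0.05,0.17,-0.04]},{"slide":[-0.87,-0.3,-0.87],"angular":[0.05,0.17,-0.04]},{"slide":[-0.87,-0.3,-0.87],"angular":[0.05,0.17,-0.04]},{"slide":[-0.87,-0.3,-0.87],"angular":[0.05,0.17,-0.04]},{"slide":[-0.87,-0.3,-0.87],"angular":[0.05,0.17,-0.04]}]'
python3 -m creep '[{"slide":[-0.87,-0.3,-0.87],"angular":[0.05,0.17,-0.04]},{"slide":[-0.87,-0.3,-0.87],"angular":[0.05,0.17,-0.04]},{"slide":[-0.87,-0.3,-0.87],"angular":[0.05,0.17,-0.04]},{"slide":[-0.87,-0.3,-0.87],"angular":[0.05,0.17,-0.04]},{"slide":[-0.87,-0.3,-0.87],"angular":[0.05,0.17,-0.04]}]'
python3 - <<'E'
from h import *
goc([.41,-.25,.235],2.4,56,[0,-.0005,.2157])
E
```

```text
time: 21.6
tool_pos: [0.5361, 0.0715, 0.3981]
tcp_rot: [-1.786, -1.734, -0.743]
wrist_force: [0.2, -0.3, -5.6]
width: 0.264
time: 22.02
tool_pos: [0.4955, -0.0816, 0.3937]
tcp_rot: [-1.726, -1.71, -0.777]
wrist_force: [1.1, -0.2, -5.7]
width: 0.265
time: 22.43
tool_pos: [0.4583, -0.2349, 0.3801]
tcp_rot: [-1.666, -1.686, -0.809]
wrist_force: [0.6, 0.7, -4.8]
width: 0.262
t 22.43 tcp [ 0.4583 -0.2349  0.3801] F [ 0.6  0.7 -4.8] w 0.262
N 6 slide [-0.893, -0.302, -0.938] angular [0.05, 0.166, -0.046] | total tool mm [-138.3, -42.9, -137.1] deg [1.19, 3.98, -1.1]
```

```bash

python3 -m creep '[{"slide":[-0.88,-0.3,-0.92],"angular":[0.05,0.17,-0.05]},{"slide":[-0.88,-0.3,-0.92],"angular":[0.05,0.17,-0.05]},{"slide":[-0.88,-0.3,-0.92],"angular":[0.05,0.17,-0.05]},{"slide":[-0.88,-0.3,-0.92],"angular":[0.05,0.17,-0.05]},{"slide":[-0.88,-0.3,-0.9],"angular":[0.05,0.17,-0.05]}]'
python3 -m creep '[{"slide":[-0.6,-0.1,-0.5],"angular":[0,0,0]},{"slide":[0,0,0],"angular":[0,0,0]},{"slide":[0,0,0],"angular":[0,0,0]}]'
python3 - <<'E'
from h import *
wshot('w23'); c=rotc('w23')
goc([.42,-.252,.200],2.4,56,c)
goc([.566,-.252,.198],2.4,56,c)
E
```

```text
time: 22.85
tool_pos: [0.4249, -0.3934, 0.3597]
tcp_rot: [-1.602, -1.665, -0.841]
wrist_force: [0.8, -0.4, -5.8]
width: 0.26
time: 23.1
tool_pos: [0.4233, -0.4117, 0.3537]
tcp_rot: [-1.603, -1.662, -0.842]
wrist_force: [-0.7, 0.6, -5.3]
width: 0.262
c tool [-0.0026 -0.0006  0.216 ] edges [-0.0123  0.0111] rms 0.00055 world [ 0.4162 -0.2353  0.2291]
t 23.15 tcp [ 0.4236 -0.4106  0.3541] F [ 0.3 -0.9 -5. ] w 0.262
N 2 slide [-0.728, 0.074, 0.038] angular [0.023, 0.06, -0.018] | total tool mm [-36.4, 3.7, 2.0] deg [0.18, 0.48, -0.15]
t 23.15 tcp [ 0.4236 -0.4106  0.3541] F [ 0.3 -0.9 -5. ] w 0.262
N 6 slide [-0.275, 0.997, -0.012] angular [0.008, 0.02, -0.006] | total tool mm [-41.1, 149.6, -1.5] deg [0.18, 0.48, -0.15]
```

View pics/w23.png

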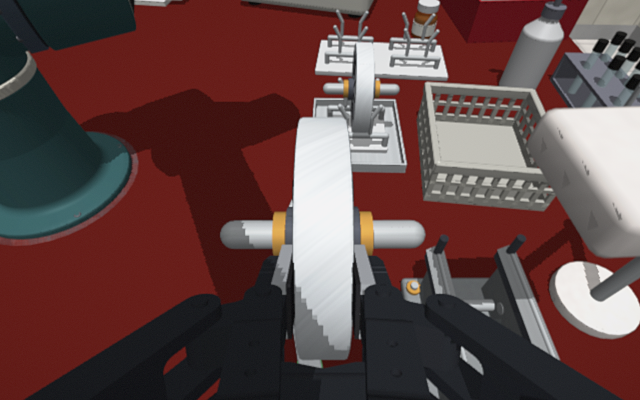

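```bash

python3 -m creep '[{"slide":[-0.75,0.07,0.08],"angular":[0.02,0.06,-0.02]},{"slide":[-0.75,0.07,0.08],"angular":[0.02,0.06,-0.02]},{"slide":[0,0.5,0],"angular":[0,0,0]},{"slide":[0,1,0],"angular":[0,0,0]},{"slide":[0,0.5,0],"angular":[0,0,0]}]'
python3 - <<'E'
from h import *
goc([.566,-.252,.196],2.4,56,[-.0026,-.0006,.216])
E
```

```text
time: 23.57
tool_pos: [0.4804, -0.4242, 0.3215]
tcp_rot: [-1.589, -1.662, -0.848]
wrist_force: [-0.1, 0.3, -4.8]
width: 0.261
t 23.57 tcp [ 0.4804 -0.4242  0.3215] F [-0.1  0.3 -4.8] w 0.261
N 4 slide [-0.074, 0.933, -0.061] angular [-0.0, -0.004, 0.01] | total tool mm [-7.5, 93.3, -6.1] deg [-0.01, -0.06, 0.16]
```

```bash

python3 -m creep '[{"slide":[0,0.9,-0.06],"angular":[0,0,0]},{"slide":[0,0.9,-0.06],"angular":[0,0,0]},{"slide":[0,0.9,-0.06],"angular":[0,0,0]},{"slide":[0,0.7,-0.06],"angular":[0,0,0]},{"slide":[0,0,0],"angular":[0,0,0]}]'
python3 -m creep '[{"slide":[0,0,0],"angular":[0,0,0]},{"slide":[0,0,0],"angular":[0,0,0]}]'
python3 - <<'E'
from h import *
wshot('w24'); c=rotc('w24')
goc([.566,-.252,.115],2.4,56,c)
E
```

```text
time: 23.98
tool_pos: [0.567, -0.4247, 0.3255]
tcp_rot: [-1.587, -1.665, -0.847]
wrist_force: [-0.5, -0.0, -4.8]
width: 0.266
time: 24.15
tool_pos: [0.5634, -0.4257, 0.3246]
tcp_rot: [-1.587, -1.661, -0.845]
wrist_force: [-0.7, 0.2, -5.6]
width: 0.261
c tool [-0.0005 -0.0006  0.216 ] edges [-0.0124  0.0112] rms 0.01692 world [ 0.5546 -0.247   0.2036]
t 24.2 tcp [ 0.563  -0.426   0.3245] F [ 0.5 -0.3 -5.5] w 0.269
N 4 slide [-0.762, 0.109, 0.451] angular [-0.01, -0.005, 0.004] | total tool mm [-76.2, 10.9, 45.0] deg [-0.16, -0.08, 0.07]
```

View pics/w24.png

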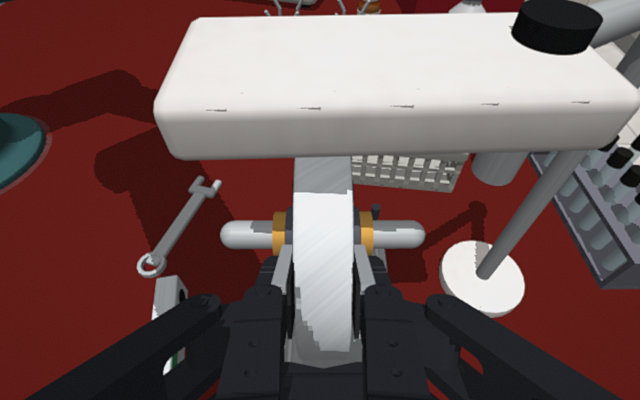

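```bash
python3 - <<'E'
from h import *
goc([.567,-.252,.120],2.4,56,[-.0026,-.0006,.216])
E
python3 -m creep '[{"slide":[0,0.44,0],"angular":[0,0,0]},{"slide":[-0.74,0,0.45],"angular":[0,0,0]},{"slide":[-0.74,0,0.45],"angular":[0,0,0]},{"slide":[-0.74,0,0.45],"angular":[0,0,0]},{"slide":[-0.3,0,0.2],"angular":[0,0,0]}]'
python3 -m creep '[{"slide":[0,0,0],"angular":[0,0,0]},{"slide":[0,0,0],"angular":[0,0,0]},{"slide":[0,0,0],"angular":[0,0,0]}]'
python3 - <<'E'
from h import *
wshot('w25'); c=rotc('w25')
goc([.567,-.252,.110],2.4,56,c)
E
```

```text
t 24.2 tcp [ 0.563  -0.426   0.3245] F [ 0.5 -0.3 -5.5] w 0.269
N 3 slide [-0.932, 0.158, 0.563] angular [-0.013, -0.007, 0.006] | total tool mm [-70.0, 11.9, 42.2] deg [-0.16, -0.08, 0.07]
time: 24.62
tool_pos: [0.5728, -0.4283, 0.2433]
tcp_rot: [-1.588, -1.653, -0.843]
wrist_force: [-0.9, 0.5, -5.9]
width: 0.264
time: 24.87
tool_pos: [0.5746, -0.4292, 0.2505]
tcp_rot: [-1.588, -1.66, -0.847]
wrist_force: [0.1, -0.7, -4.8]
width: 0.261
c tool [-0.0027 -0.0006  0.2161] edges [-0.0124  0.0113] rms 0.00054 world [ 0.5663 -0.2515  0.1279]
t 24.92 tcp [ 0.5748 -0.4294  0.2514] F [ 0.4 -0.1 -4.2] w 0.262
N 1 slide [-0.612, 0.007, 0.408] angular [-0.01, -0.013, 0.033] | total tool mm [-15.3, 0.2, 10.2] deg [-0.04, -0.05, 0.13]
```

View pics/w25.png

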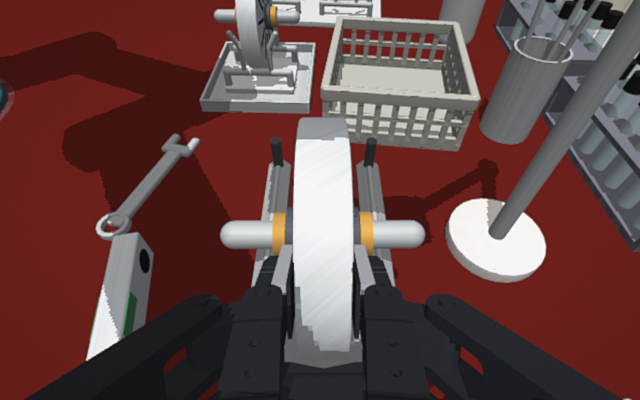

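```bash

python3 -m creep '[{"slide":[-0.2,0,0.13],"angular":[0,0,0]},{"slide":[-0.2,0,0.13],"angular":[0,0,0]},{"slide":[-0.15,0,0.1],"angular":[0,0,0]},{"slide":[0,0,0],"angular":[0,0,0]},{"slide":[0,0,0],"angular":[0,0,0]}]'
python3 -m creep '[{"slide":[-0.05,0,0.03],"angular":[0,0,0]},{"slide":[0,0,0],"angular":[0,0,0]},{"slide":[0,0,0],"angular":[0,0,0]}]'
python3 -m creep '[{"slide":[-0.03,0,0.02],"angular":[0,0,0]},{"slide":[0,0,0],"angular":[0,0,0]},{"slide":[0,0,0],"angular":[0,0,0]}]'
python3 -c "
from h import *
wshot('w26');rotc('w26')"
```

```text
time: 25.33
tool_pos: [0.5744, -0.429, 0.2334]
tcp_rot: [-1.588, -1.659, -0.846]
wrist_force: [1.4, 0.3, -5.5]
width: 0.259
time: 25.58
tool_pos: [0.5746, -0.4293, 0.2326]
tcp_rot: [-1.589, -1.66, -0.846]
wrist_force: [-0.6, 0.6, -5.1]
width: 0.263
time: 25.83
tool_pos: [0.5745, -0.4293, 0.2316]
tcp_rot: [-1.589, -1.66, -0.846]
wrist_force: [-0.1, 1.0, -5.3]
width: 0.261
c tool [-0.0027 -0.0006  0.2161] edges [-0.0125  0.0112] rms 0.00054 world [ 0.5661 -0.2517  0.1088]
```

```bash

python3 -m creep '[{"slide":[-0.04,0,0.03],"angular":[0,0,0]},{"slide":[0,0,0],"angular":[0,0,0]},{"slide":[0,0,0],"angular":[0,0,0]}]'
python3 -m creep '[{"slide":[-0.03,0,0.02],"angular":[0,0,0]},{"slide":[0,0,0],"angular":[0,0,0]},{"slide":[0,0,0],"angular":[0,0,0]}]'
```

```text
time: 26.13
tool_pos: [0.5745, -0.4292, 0.2302]
tcp_rot: [-1.589, -1.66, -0.846]
wrist_force: [0.4, 0.1, -6.2]
width: 0.263
time: 26.38
tool_pos: [0.5745, -0.4293, 0.2298]
tcp_rot: [-1.588, -1.66, -0.847]
wrist_force: [-0.2, -0.5, -3.0]
width: 0.264
```

```bash

python3 -m creep '[{"slide":[-0.03,0,0.02],"angular":[0,0,0]},{"slide":[0,0,0],"angular":[0,0,0]}]'
python3 -m creep '[{"slide":[0,0,0],"angular":[0,0,0]},{"slide":[0,0,0],"angular":[0,0,0]},{"slide":[0,0,0],"angular":[0,0,0]}]' -0.2
python3 -c "
from h import *
wshot('w27');rotc('w27',range(130,300))"
python3 -m creep '[{"slide":[0,0,-0.6],"angular":[0,0,0]},{"slide":[0,0,-1],"angular":[0,0,0]},{"slide":[0,0,0],"angular":[0,0,0]}]'
python3 -c "
from h import *
wshot('w28');rotc('w28',range(130,270),298,348)"
python3 -m creep '[{"slide":[0,0,0],"angular":[0,0,0]},{"slide":[0,0,0],"angular":[0,0,0]},{"slide":[0,0,0],"angular":[0,0,0]},{"slide":[0,0,0],"angular":[0,0,0]}]'
python3 -c "
from h import *
wshot('w29');rotc('w29',range(130,270),298,348)
a=[cv2.imread(f'pics/w{i}.png') for i in (27,28,29)]
cv2.imwrite('pics/cmp3.png',np.hstack([x[80:350,200:450] for x in a]))"
```

```text
time: 26.55
tool_pos: [0.5745, -0.4294, 0.2294]
tcp_rot: [-1.588, -1.66, -0.847]
wrist_force: [-0.1, -1.0, 0.3]
width: 0.266
time: 26.8
tool_pos: [0.5747, -0.4291, 0.229]
tcp_rot: [-1.588, -1.66, -0.847]
wrist_force: [-0.5, 0.4, -0.5]
width: 0.599
c tool [ 0.0003 -0.0007  0.2193] edges [-0.0126  0.0112] rms 0.00057 world [ 0.5661 -0.2471  0.1069]
time: 27.1
tool_pos: [0.5763, -0.4652, 0.254]
tcp_rot: [-1.592, -1.664, -0.848]
wrist_force: [-0.0, 0.1, 1.1]
width: 0.603
c tool [ 0.0224 -0.0012  0.1542] edges [-0.0127  0.0103] rms 0.00836 world [ 0.5694 -0.3251  0.186 ]
time: 27.48
tool_pos: [0.5759, -0.4615, 0.2501]
tcp_rot: [-1.587, -1.659, -0.846]
wrist_force: [0.4, -0.4, -0.4]
width: 0.597
c tool [0.0097 0.0044 0.2713] edges [-0.0197  0.0286] rms 0.00059 world [ 0.57   -0.2309  0.107 ]
```

View pics/cmp3.png

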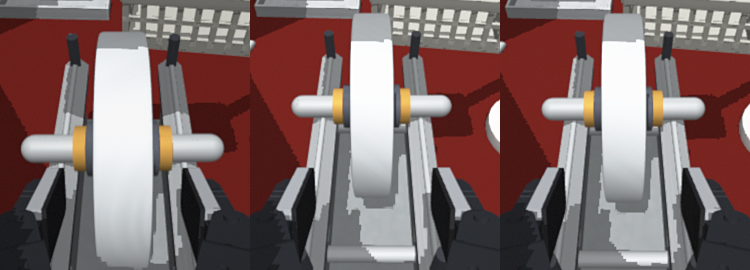

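```bash

for i in 1 2; do :; done
python3 -m creep '[{"slide":[0,0,0],"angular":[0,0,0]},{"slide":[0,0,0],"angular":[0,0,0]},{"slide":[0,0,0],"angular":[0,0,0]},{"slide":[0,0,0],"angular":[0,0,0]},{"slide":[0,0,0],"angular":[0,0,0]}]'
python3 -m creep '[{"slide":[0,0,0],"angular":[0,0,0]},{"slide":[0,0,0],"angular":[0,0,0]},{"slide":[0,0,0],"angular":[0,0,0]},{"slide":[0,0,0],"angular":[0,0,0]},{"slide":[0,0,0],"angular":[0,0,0]}]'
python3 -c "
from h import *
wshot('w30');rotc('w30',range(110,255),300,345)"
python3 -m creep '[{"slide":[0,0,0],"angular":[0,0,0]},{"slide":[0,0,0],"angular":[0,0,0]},{"slide":[0,0,0],"angular":[0,0,0]},{"slide":[0,0,0],"angular":[0,0,0]},{"slide":[0,0,0],"angular":[0,0,0]}]'
python3 -m creep '[{"slide":[0,0,0],"angular":[0,0,0]},{"slide":[0,0,0],"angular":[0,0,0]},{"slide":[0,0,0],"angular":[0,0,0]},{"slide":[0,0,0],"angular":[0,0,0]},{"slide":[0,0,0],"angular":[0,0,0]}]'
python3 -c "
from h import *
wshot('w31');rotc('w31',range(110,255),300,345)"
python3 -m creep '[{"slide":[0,0,0],"angular":[0,0,0]},{"slide":[0,0,0],"angular":[0,0,0]},{"slide":[0,0,0],"angular":[0,0,0]}]'
python3 -c "
from h import *
wshot('w32');rotc('w32',range(110,255),300,345)
print(bot.read_state()['tool_pos'])"
```

```text
time: 27.95
tool_pos: [0.576, -0.4624, 0.2509]
tcp_rot: [-1.589, -1.66, -0.846]
wrist_force: [-0.2, 0.1, -0.6]
width: 0.601
time: 28.37
tool_pos: [0.576, -0.4624, 0.2509]
tcp_rot: [-1.589, -1.66, -0.846]
wrist_force: [-0.0, -0.2, -0.3]
width: 0.601
c tool [ 0.0089 -0.0046  0.2712] edges [-0.0289  0.0197] rms 0.00058 world [ 0.5613 -0.2328  0.1069]
time: 28.83
tool_pos: [0.576, -0.4624, 0.2509]
tcp_rot: [-1.589, -1.66, -0.846]
wrist_force: [0.7, 0.8, 0.4]
width: 0.6
time: 29.25
tool_pos: [0.576, -0.4624, 0.2508]
tcp_rot: [-1.589, -1.66, -0.846]
wrist_force: [0.2, 0.5, -0.1]
width: 0.599
c tool [ 0.0045 -0.0005  0.2647] edges [-0.0121  0.0112] rms 0.00057 world [ 0.5658 -0.2405  0.1069]
time: 29.55
tool_pos: [0.576, -0.4624, 0.2508]
tcp_rot: [-1.589, -1.66, -0.846]
wrist_force: [0.8, 0.8, -0.6]
width: 0.601
c tool [ 0.0077 -0.0041  0.2694] edges [-0.0278  0.0197] rms 0.00057 world [ 0.562  -0.235   0.1069]
[ 0.57596825 -0.46240056  0.25085323]
```

View pics/w32.png

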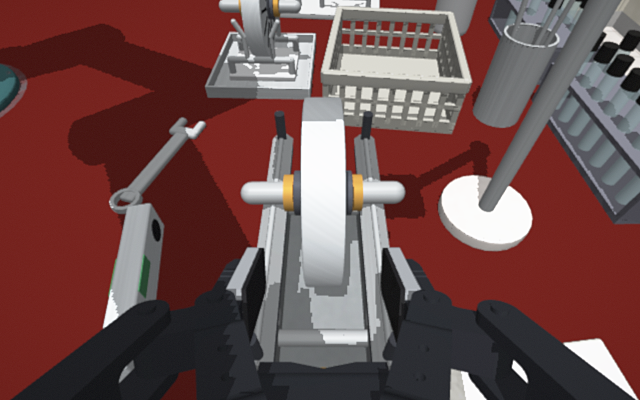

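```bash

python3 -m creep '[{"slide":[0,0,0],"angular":[0,0,0]},{"slide":[0,0,0],"angular":[0,0,0]},{"slide":[0,0,0],"angular":[0,0,0]},{"slide":[0,0,0],"angular":[0,0,0]},{"slide":[0,0,0],"angular":[0,0,0]}]'
python3 -m creep '[{"slide":[0,0,0],"angular":[0,0,0]},{"slide":[0,0,0],"angular":[0,0,0]},{"slide":[0,0,0],"angular":[0,0,0]},{"slide":[0,0,0],"angular":[0,0,0]},{"slide":[0,0,0],"angular":[0,0,0]}]'
python3 -m creep '[{"slide":[0,0,0],"angular":[0,0,0]},{"slide":[0,0,0],"angular":[0,0,0]},{"slide":[0,0,0],"angular":[0,0,0]},{"slide":[0,0,0],"angular":[0,0,0]},{"slide":[0,0,0],"angular":[0,0,0]}]'
python3 -c "
from h import *
wshot('w33');rotc('w33',range(110,255),300,345)"
python3 -m creep '[{"slide":[0,0,0],"angular":[0,0,0]},{"slide":[0,0,0],"angular":[0,0,0]},{"slide":[0,0,0],"angular":[0,0,0]}]'
python3 -c "
from h import *
wshot('w34');c=rotc('w34',range(110,255),300,345)
go([.5665,-.2365,.108],2.4,56,.055)"
```

```text
time: 30.02
tool_pos: [0.576, -0.4624, 0.2509]
tcp_rot: [-1.589, -1.66, -0.846]
wrist_force: [-0.5, 0.2, -0.4]
width: 0.601
time: 30.43
tool_pos: [0.576, -0.4624, 0.2509]
tcp_rot: [-1.589, -1.66, -0.846]
wrist_force: [0.2, 0.6, -0.6]
width: 0.605
time: 30.85
tool_pos: [0.576, -0.4624, 0.2509]
tcp_rot: [-1.589, -1.66, -0.846]
wrist_force: [0.3, -0.4, -0.4]
width: 0.596
c tool [ 6.500e-03 -2.000e-04  2.676e-01] edges [-0.0282  0.0277] rms 0.00058 world [ 0.5659 -0.2369  0.107 ]
time: 31.15
tool_pos: [0.576, -0.4624, 0.2508]
tcp_rot: [-1.589, -1.66, -0.846]
wrist_force: [0.0, 0.5, 0.7]
width: 0.599
c tool [ 0.0065 -0.0004  0.2676] edges [-0.0201  0.0193] rms 0.00059 world [ 0.5657 -0.237   0.1069]
t 31.2 tcp [ 0.576  -0.4624  0.2509] F [-0.  -0.3 -0.9] w 0.604
N 3 slide [0.106, 0.001, 0.765] angular [-0.007, -0.007, 0.006] | total tool mm [7.9, 0.1, 57.3] deg [-0.09, -0.08, 0.08]
```

Rotor turned by itself and has now settled at y ≈ -0.237: unbalanced. Regrip for the basket.

```bash

python3 -m creep '[{"slide":[0.1,0,0.75],"angular":[0,0,0]},{"slide":[0.1,0,0.75],"angular":[0,0,0]},{"slide":[0.1,0,0.75],"angular":[0,0,0]},{"slide":[0,0,0],"angular":[0,0,0]}]'
python3 -m creep '[{"slide":[0,0,0],"angular":[0,0,0]},{"slide":[0,0,0],"angular":[0,0,0]},{"slide":[0,0,0],"angular":[0,0,0]},{"slide":[0,0,0],"angular":[0,0,0]}]' 1 80
python3 -m creep '[{"slide":[0.5,0,-0.33],"angular":[0,0,0]},{"slide":[0.94,0,-0.63],"angular":[0,0,0]},{"slide":[0.94,0,-0.63],"angular":[0,0,0]},{"slide":[0.4,0,-0.28],"angular":[0,0,0]},{"slide":[0,0,0],"angular":[0,0,0]}]'
python3 -c "
from h import *
s=bot.read_state();print(s)
c=[0,0,.210]
goc([.41,-.25,.2],2.4,56,c)"
```

```text
time: 31.53
tool_pos: [0.5733, -0.4086, 0.2236]
tcp_rot: [-1.585, -1.657, -0.845]
wrist_force: [-0.7, 0.2, 0.5]
width: 0.6
time: 31.87
tool_pos: [0.574, -0.4127, 0.2266]
tcp_rot: [-1.59, -1.661, -0.847]
wrist_force: [0.7, -1.2, 1.3]
width: 0.267
time: 32.28
tool_pos: [0.5745, -0.4128, 0.3144]
tcp_rot: [-1.592, -1.668, -0.848]
wrist_force: [0.9, 0.2, -3.7]
width: 0.268
{'time': 32.2833, 'q': array([-0.79574321,  0.62200784,  1.41426637,  0.61901926,  1.86995822,
       -0.899545  ]), 'joint_vel': array([-0.00067153,  0.04078832,  0.04550532, -0.02804863, -0.05733607,
       -0.01947989]), 'joint_torque': array([ 4.23953912e-03, -6.37505579e+01, -3.02080572e+01,  3.43220159e+00,
        4.94549230e+00,  1.36428983e-01]), 'tool_pos': array([ 0.57446329, -0.41277946,  0.31435448]), 'tcp_rot': array([-1.59206245, -1.66796817, -0.84779722]), 'wrist_force': array([ 0.94897019,  0.22750022, -3.72583382]), 'torque': array([-1.35721707, -0.08481853,  0.02122169]), 'width': 0.26797975923940937}
t 32.28 tcp [ 0.5745 -0.4128  0.3144] F [ 0.9  0.2 -3.7] w 0.268
N 7 slide [0.003, -0.9, -0.033] angular [0.004, 0.01, 0.012] | total tool mm [0.9, -157.5, -5.8] deg [0.11, 0.28, 0.33]
```

```bash

python3 -m creep '[{"slide":[0,-0.6,0],"angular":[0,0,0]},{"slide":[0,-1,0],"angular":[0,0,0]},{"slide":[0,-1,0],"angular":[0,0,0]},{"slide":[0,-1,0],"angular":[0,0,0]},{"slide":[0,-1,0],"angular":[0,0,0]}]'
python3 -m creep '[{"slide":[0.1,-1,-0.1],"angular":[0,0,0]},{"slide":[0.3,-0.6,0.1],"angular":[0,0,0]}]'
python3 -c "
from h import *
c=[0,0,.210]
P=np.load('pics/P.npy'); print(P[142,388],P[152,400],P[173,415],P[178,376])
goc([.44,-.03,.26],-1.5,30,c)"
```

```text
time: 32.7
tool_pos: [0.4574, -0.4164, 0.3073]
tcp_rot: [-1.589, -1.659, -0.844]
wrist_force: [0.0, -0.6, -5.3]
width: 0.267
time: 32.87
tool_pos: [0.4159, -0.4134, 0.3152]
tcp_rot: [-1.591, -1.657, -0.844]
wrist_force: [0.1, -0.3, -4.8]
width: 0.266
[ 0.71926582 -0.16765828  0.3101368 ] [ 0.69040204 -0.20050901  0.31187914] [ 0.62950424 -0.23952864  0.31956343] [ 0.67830839 -0.16947145  0.00300948]
t 32.87 tcp [ 0.4159 -0.4134  0.3152] F [ 0.1 -0.3 -4.8] w 0.266
N 11 slide [1.055, 0.086, 0.379] angular [-0.065, -0.593, 0.063] | total tool mm [259.9, 32.7, 159.4] deg [-2.85, -26.07, 2.76]
```

```bash

python3 -m creep '[{"slide":[0.6,0.05,0.22],"angular":[-0.03,-0.3,0.03]},{"slide":[0.97,0.08,0.35],"angular":[-0.06,-0.55,0.06]},{"slide":[0.97,0.08,0.35],"angular":[-0.06,-0.55,0.06]},{"slide":[0.97,0.08,0.35],"angular":[-0.06,-0.55,0.06]},{"slide":[0.97,0.08,0.35],"angular":[-0.06,-0.55,0.06]}]'
python3 -m creep '[{"slide":[0.97,0.08,0.35],"angular":[-0.06,-0.55,0.06]},{"slide":[0.97,0.08,0.35],"angular":[-0.06,-0.55,0.06]},{"slide":[0.97,0.08,0.35],"angular":[-0.06,-0.55,0.06]},{"slide":[0.97,0.08,0.35],"angular":[-0.06,-0.55,0.06]},{"slide":[0.97,0.08,0.35],"angular":[-0.06,-0.55,0.06]}]'
python3 -c "
from h import *
c=[0,0,.210]
goc([.645,.067,.24],-4.5,18,c)"
```

```text
time: 33.28
tool_pos: [0.424, -0.3113, 0.3802]
tcp_rot: [-1.733, -1.758, -0.731]
wrist_force: [0.6, -0.5, -4.9]
width: 0.265
time: 33.7
tool_pos: [0.4334, -0.1915, 0.428]
tcp_rot: [-1.886, -1.861, -0.592]
wrist_force: [0.8, -0.4, -5.8]
width: 0.264
t 33.7 tcp [ 0.4334 -0.1915  0.428 ] F [ 0.8 -0.4 -5.8] w 0.264
N 9 slide [0.826, 0.881, 0.367] angular [-0.05, -0.471, 0.092] | total tool mm [167.9, 204.0, 102.6] deg [-1.8, -16.96, 3.32]
```

```bash

python3 -m creep '[{"slide":[0.82,0.88,0.3],"angular":[-0.05,-0.47,0.09]},{"slide":[0.82,0.88,0.3],"angular":[-0.05,-0.47,0.09]},{"slide":[0.82,0.88,0.3],"angular":[-0.05,-0.47,0.09]},{"slide":[0.82,0.88,0.3],"angular":[-0.05,-0.47,0.09]},{"slide":[0.82,0.88,0.3],"angular":[-0.05,-0.47,0.09]}]'
python3 -m creep '[{"slide":[0.82,0.88,0.3],"angular":[-0.05,-0.47,0.09]},{"slide":[0.82,0.88,0.3],"angular":[-0.05,-0.47,0.09]},{"slide":[0.82,0.8,0.3],"angular":[-0.05,-0.47,0.09]},{"slide":[0.5,0.4,0.3],"angular":[-0.05,-0.47,0.09]},{"slide":[0,0,0],"angular":[0,0,0]}]'
python3 -c "
from h import *
wshot('w35');c=rotc('w35')
goc([.645,.067,.17],-4.5,18,c)"
```

```text
time: 34.12
tool_pos: [0.5469, -0.0874, 0.4486]
tcp_rot: [-2.024, -1.928, -0.455]
wrist_force: [0.3, -1.8, -5.6]
width: 0.265
time: 34.53
tool_pos: [0.6264, -0.0102, 0.4487]
tcp_rot: [-2.128, -1.978, -0.339]
wrist_force: [0.3, 0.2, -5.7]
width: 0.263
c tool [-0.0006 -0.0008  0.2123] edges [-0.0126  0.0109] rms 0.00054 world [0.6301 0.0553 0.2468]
t 34.58 tcp [ 0.6253 -0.0114  0.4486] F [ 0.5 -0.3 -5.7] w 0.268
N 4 slide [-0.099, 0.145, 0.773] angular [-0.017, -0.009, 0.016] | total tool mm [-10.0, 14.6, 77.2] deg [-0.27, -0.15, 0.26]
```

View pics/w35.png

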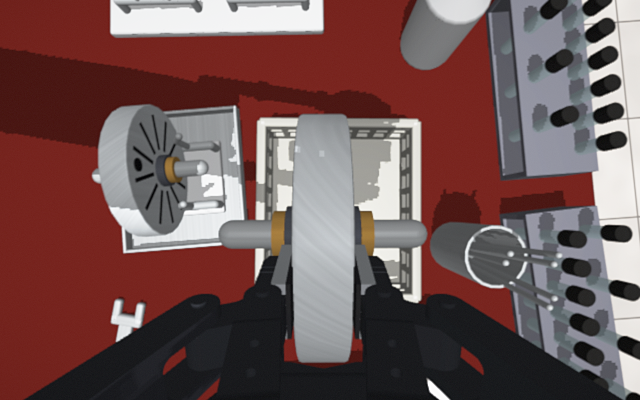

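```bash
python3 - <<'E'
from h import *
P=np.load('pics/w35_w.npz')['P']
k=(abs(P[...,2]-.075)<.006)&(P[...,0]>.52)&(P[...,0]<.78)&(P[...,1]>-.06)&(P[...,1]<.2)
q=P[k]; print(k.sum(),np.round(np.percentile(q,[1,99],axis=0),4).tolist())
l=q[(q[:,0]<.575)&(q[:,1]>0)&(q[:,1]<.14)]; r=q[q[:,0]>.72]; t=q[q[:,1]>.15]
for s in(l,r,t): print(len(s),np.round(np.median(s,0),4) if len(s) else '')
E
python3 -m creep '[{"slide":[-0.1,0.15,0.75],"angular":[-0.02,0,0.02]},{"slide":[-0.1,0.15,0.75],"angular":[-0.02,0,0.02]},{"slide":[-0.1,0.15,0.75],"angular":[-0.02,0,0.02]},{"slide":[-0.1,0.15,0.75],"angular":[-0.02,0,0.02]},{"slide":[0,0,0],"angular":[0,0,0]}]'
python3 -c "
from h import *
goc([.645,.067,.072],-4.5,18,[-.0006,-.0008,.2123])"
```

```text
4019 [[0.5569, -0.0302, 0.0693], [0.7713, 0.1698, 0.0784]]
926 [0.5665 0.0911 0.0754]
1775 [0.7303 0.0776 0.0754]
1216 [0.6745 0.1588 0.0754]
time: 35.0
tool_pos: [0.6393, -0.0011, 0.3705]
tcp_rot: [-2.138, -1.965, -0.335]
wrist_force: [-0.9, -0.7, -6.7]
width: 0.265
t 35.0 tcp [ 0.6393 -0.0011  0.3705] F [-0.9 -0.7 -6.7] w 0.265
N 4 slide [-0.268, 0.015, 0.926] angular [-0.014, -0.009, -0.023] | total tool mm [-26.9, 1.7, 92.6] deg [-0.23, -0.14, -0.37]
```

```bash

python3 -m creep '[{"slide":[-0.27,0.04,0.92],"angular":[0,0,0]},{"slide":[-0.27,0.04,0.92],"angular":[0,0,0]},{"slide":[-0.27,0.03,0.9],"angular":[0,0,0]},{"slide":[-0.2,0,0.7],"angular":[0,0,0]},{"slide":[0,0,0],"angular":[0,0,0]}]'
python3 -c "
from h import *
wshot('w36');c=rotc('w36')
goc([.648,.066,.069],-4.5,18,c)"
```

```text
time: 35.42
tool_pos: [0.6422, 0.0013, 0.2826]
tcp_rot: [-2.139, -1.966, -0.337]
wrist_force: [-1.3, 0.9, -5.7]
width: 0.264
c tool [-0.0005 -0.0009  0.2124] edges [-0.0126  0.0109] rms 0.00612 world [0.646  0.0669 0.0806]
t 35.47 tcp [0.6432 0.0013 0.285 ] F [-0.2 -0.6 -5.4] w 0.265
N 1 slide [-0.185, 0.025, 0.523] angular [0.001, -0.042, -0.077] | total tool mm [-4.6, 0.6, 13.1] deg [0.01, -0.17, -0.31]
```

View pics/w36.png

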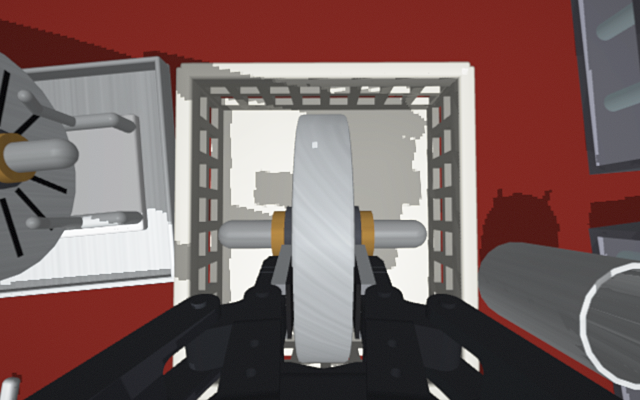

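```bash

python3 -m creep '[{"slide":[-0.09,0,0.26],"angular":[0,0,0]},{"slide":[-0.06,0,0.18],"angular":[0,0,0]},{"slide":[0,0,0],"angular":[0,0,0]},{"slide":[0,0,0],"angular":[0,0,0]}]'
python3 -m creep '[{"slide":[-0.02,0,0.05],"angular":[0,0,0]},{"slide":[0,0,0],"angular":[0,0,0]},{"slide":[0,0,0],"angular":[0,0,0]}]'
```

```text
time: 35.8
tool_pos: [0.6454, 0.0017, 0.2771]
tcp_rot: [-2.142, -1.972, -0.349]
wrist_force: [-0.1, 1.1, -5.8]
width: 0.269
time: 36.05
tool_pos: [0.6453, 0.0018, 0.2753]
tcp_rot: [-2.142, -1.972, -0.349]
wrist_force: [-0.2, -0.1, -5.1]
width: 0.268
```

```bash

python3 -m creep '[{"slide":[-0.02,0,0.05],"angular":[0,0,0]},{"slide":[0,0,0],"angular":[0,0,0]},{"slide":[0,0,0],"angular":[0,0,0]}]'
python3 -m creep '[{"slide":[-0.02,0,0.04],"angular":[0,0,0]},{"slide":[0,0,0],"angular":[0,0,0]},{"slide":[0,0,0],"angular":[0,0,0]}]'
```

```text
time: 36.3
tool_pos: [0.6452, 0.0016, 0.2734]
tcp_rot: [-2.142, -1.972, -0.348]
wrist_force: [0.5, -0.1, -5.4]
width: 0.265
time: 36.55
tool_pos: [0.6452, 0.0014, 0.2723]
tcp_rot: [-2.142, -1.972, -0.348]
wrist_force: [0.0, -0.8, -4.1]
width: 0.265
```

```bash

python3 -m creep '[{"slide":[-0.01,0,0.03],"angular":[0,0,0]},{"slide":[0,0,0],"angular":[0,0,0]}]'
python3 -m creep '[{"slide":[0,0,0],"angular":[0,0,0]},{"slide":[0,0,0],"angular":[0,0,0]},{"slide":[0,0,0],"angular":[0,0,0]},{"slide":[0,0,-0.3],"angular":[0,0,0]}]' -0.2
python3 -m creep '[{"slide":[0,0,-0.8],"angular":[0,0,0]},{"slide":[0,0,-1],"angular":[0,0,0]},{"slide":[0,0,-1],"angular":[0,0,0]},{"slide":[0,0,-1],"angular":[0,0,0]},{"slide":[0,0,-1],"angular":[0,0,0]}]'
python3 -m creep '[{"slide":[0,0,-0.6],"angular":[0,0,0]},{"slide":[0,0,0],"angular":[0,0,0]},{"slide":[0,0,0],"angular":[0,0,0]}]'
python3 -c "
from h import *
wshot('w37')"
```

```text
time: 36.72
tool_pos: [0.6452, 0.0014, 0.2714]
tcp_rot: [-2.142, -1.972, -0.348]
wrist_force: [-0.5, 0.6, -5.3]
width: 0.266
time: 37.05
tool_pos: [0.6448, -0.0006, 0.2784]
tcp_rot: [-2.141, -1.971, -0.348]
wrist_force: [-0.2, 0.8, 0.1]
width: 0.601
time: 37.47
tool_pos: [0.6411, -0.0385, 0.3952]
tcp_rot: [-2.142, -1.973, -0.35]
wrist_force: [0.1, -0.2, 0.3]
width: 0.599
time: 37.72
tool_pos: [0.641, -0.0431, 0.4091]
tcp_rot: [-2.144, -1.974, -0.352]
wrist_force: [-0.2, 0.5, -1.1]
width: 0.598
```

View pics/w37.png

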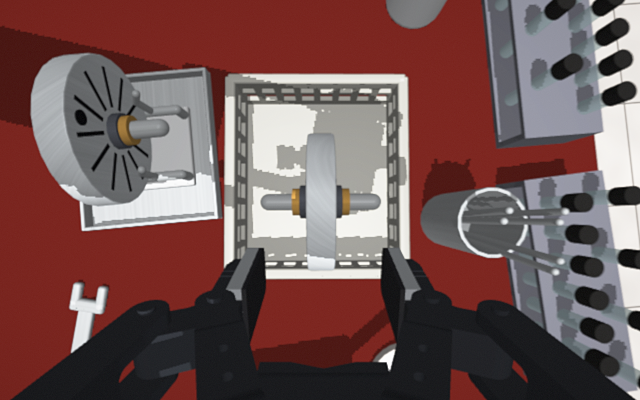

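```bash

python3 -m creep '[{"slide":[0,0,-1],"angular":[0,0,0]},{"slide":[0,0,-1],"angular":[0,0,0]},{"slide":[0,0,0],"angular":[0,0,0]},{"slide":[0,0,0],"angular":[0,0,0]},{"slide":[0,0,0],"angular":[0,0,0]}]'
python3 -c "
from h import *
wshot('w38')"
python3 -m creep '[{"slide":[0,0,0],"angular":[0,0,0]},{"slide":[0,0,0],"angular":[0,0,0]},{"slide":[0,0,0],"angular":[0,0,0]},{"slide":[0,0,0],"angular":[0,0,0]},{"slide":[0,0,0],"angular":[0,0,0]}]'
python3 -c "
from h import *
wshot('w39')"
python3 -m creep '[{"slide":[0,0,0],"angular":[0,0,0]},{"slide":[0,0,0],"angular":[0,0,0]},{"slide":[0,0,0],"angular":[0,0,0]},{"slide":[0,0,0],"angular":[0,0,0]},{"slide":[0,0,0],"angular":[0,0,0]}]'
python3 - <<'E'
from h import *
wshot('w40'); shot('scene','s40'); shot('top','t40')
for n in('w38','w39','w40'):
    P=np.load(f'pics/{n}_w.npz')['P']
    k=(P[...,0]>.575)&(P[...,0]<.715)&(P[...,1]>-.03)&(P[...,1]<.16)&(P[...,2]>.05); q=P[k]
    d=q[q[:,2]>.09]; print('basket',n,np.round(np.median(d,0),4),'y range',np.round(np.percentile(d[:,1],[1,99]),3),'top',np.round(np.percentile(d[:,2],99),4))
    k=(P[...,0]>.38)&(P[...,0]<.54)&(P[...,1]>.03)&(P[...,1]<.21)&(P[...,2]>.12); d=P[k]; print('tray',len(d),np.round(np.median(d,0),4),np.round(np.percentile(d,[1,99],axis=0),3).tolist())
a=cv2.imread('pics/s40.png')[150:350,200:450]; b=cv2.imread('pics/w40.png')
cv2.imwrite('pics/f.png',cv2.resize(a,None,fx=3,fy=3))
E
```

```text
time: 38.18
tool_pos: [0.6388, -0.0579, 0.4525]
tcp_rot: [-2.14, -1.97, -0.346]
wrist_force: [-0.1, 0.4, -0.9]
width: 0.604
time: 38.65
tool_pos: [0.6391, -0.0581, 0.4542]
tcp_rot: [-2.141, -1.972, -0.348]
wrist_force: [-0.2, -0.5, 0.9]
width: 0.597
time: 39.12
tool_pos: [0.6391, -0.0582, 0.4546]
tcp_rot: [-2.142, -1.972, -0.348]
wrist_force: [0.6, -0.4, 0.2]
width: 0.6
basket w38 [ 0.6422 -0.0132  0.3557] y range [-0.028  0.08 ] top 0.3782
tray 5424 [0.4688 0.1149 0.1456] [[0.45, 0.064, 0.121], [0.474, 0.174, 0.158]]
basket w39 [ 0.6423 -0.0135  0.3576] y range [-0.028  0.08 ] top 0.3799
tray 5365 [0.4688 0.1148 0.1456] [[0.45, 0.064, 0.121], [0.474, 0.174, 0.158]]
basket w40 [ 0.6424 -0.0136  0.358 ] y range [-0.028  0.08 ] top 0.3804
tray 5347 [0.4687 0.1147 0.1455] [[0.45, 0.064, 0.121], [0.474, 0.174, 0.158]]
```

View pics/w40.png

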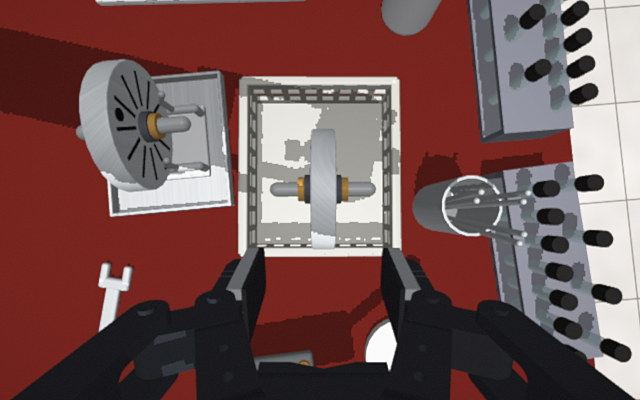

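View pics/f.png

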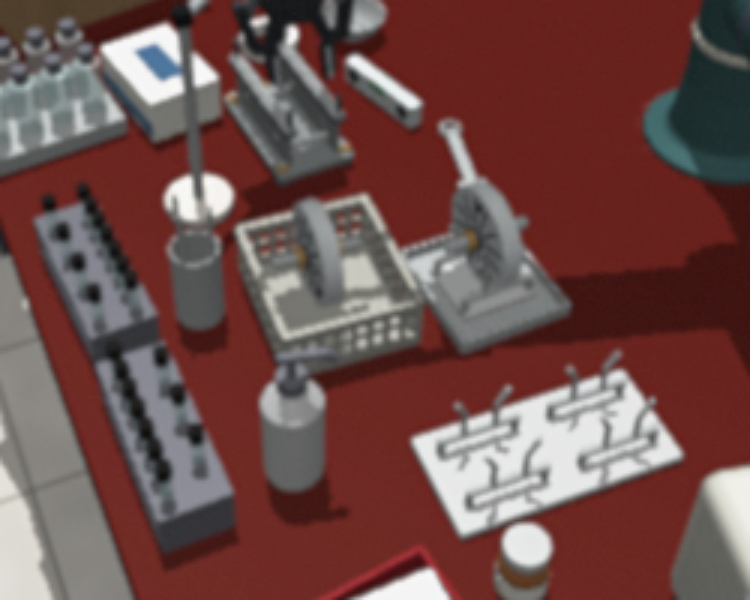

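View pics/t40.png

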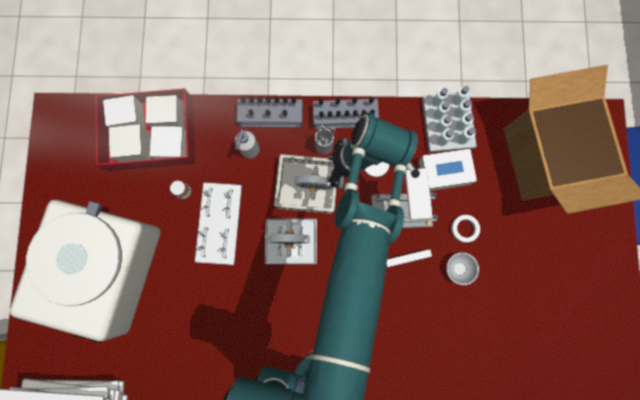

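```bash
python3 - <<'E'
from h import *
for n in('w38','w39','w40'):
    P=np.load(f'pics/{n}_w.npz')['P']
    k=(P[...,0]>.575)&(P[...,0]<.715)&(P[...,1]>-.03)&(P[...,1]<.16)&(P[...,2]>.09)&(P[...,2]<.2); d=P[k]
    print(len(d),np.round(np.median(d,0),4),np.round(np.percentile(d,[1,99],axis=0),4).tolist())
d=np.load('pics/t40.npy'); m,f=cam('top'); T=np.linalg.inv(m['camera_from_world'])
v,u=np.mgrid[:400,:640]; P=np.stack([(u-m['cx'])/f*d,(v-m['cy'])/f*d,d],-1)@T[:3,:3].T+T[:3,3]
for a in((365,210),(380,140),(400,150),(395,185),(355,185)): print(a,np.round(P[a[1],a[0]],3))
print(bot.read_state()['joint_torque'])
E
```

```text
3076 [0.6487 0.0409 0.1276] [[0.6344, -0.0152, 0.092], [0.663, 0.1024, 0.1342]]
3021 [0.6485 0.0407 0.1272] [[0.6343, -0.0155, 0.0922], [0.663, 0.1025, 0.1343]]
3014 [0.6487 0.0407 0.1272] [[0.6344, -0.0156, 0.0918], [0.6631, 0.1023, 0.1342]]
(365, 210) [ 0.475 -0.066  0.704]
(380, 140) [ 0.622 -0.1    0.666]
(400, 150) [ 0.606 -0.143  0.648]
(395, 185) [ 0.537 -0.134  0.632]
(355, 185) [ 0.528 -0.05   0.674]
[-3.91166041e-04 -4.74714017e+01 -3.71924257e+01  1.60587128e+00
  3.00525678e-01  1.67251864e-05]
```

```bash
python3 -c "
from workcell import order
print(order.finish_job())"
```

```text
the job is handed in; nothing more can be done
None
```

I tested both rotors on the knife edges, put them away, and handed the job in at about 39 s of the 72 s allowed. Handing in gave no verdict.

- **First rotor (rack place nearest the robot) – balanced:** Laid on the edges and let go, it did not move: its arbor stayed within 0.2 mm for about 1 s. In case its heavy side was already lowest, I turned it 14° and laid it again, and it stayed still for another 0.9 s. It now stands in the cradle on the steel tray. The last pictures show it upright, with the top of its rim at 158 mm, as it should be when seated.
- **Second rotor (far rack place) – unbalanced:** When I let go it turned by itself and rolled about 20 mm along the edges. It swung for 3–4 s and settled about 15 mm from where I laid it. It is now in the grey basket, standing upright about 25 mm off-centre with its centre about 69 mm above the table. It stayed at rest over the last three pictures.

**Last checks:** The highest wrist force I saw in the readings between moves was about 7 N, and both rotors touched down gently. In the last pictures the arm is clear of everything, and the things on the bench look where they were at the start. I compared those by eye and did not measure each one.

**Readings to disregard:** Three of the rotor position fits were wrong: two because the fit took in other things in the picture, such as the lamp, and one because the arm was still moving. I did not use their results.

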